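# Pack the marinade injectors and snap the case shut

### The arm

A 7-joint arm with a two-finger parallel gripper is mounted at the origin on the work surface. World frame = base frame: x ahead of the robot, y to its left, z up, the work surface at z = 0. Lengths are in m, angles in rad, forces in N, time in s.
With the tool pointing down it reaches from about 0.35 to 0.9 m from the base axis. Payload 8.1 kg.
Tool frame: the origin (TCP) lies at the very end of the fingers, on their centre line; the grasp point (between the pads) lies arm.hold_point_z behind it (arm.hold_point_z is the distance from the TCP to the grasp point, in m); z points along the fingers, y is the line along which they close (so a half turn about z gives the same grasp; the last joint's range is limited). The gripper opens to 92 mm and grips with 3 to 60 N. Pads are 19 mm wide; open, the fingers measure 130 mm over their backs; the gripper's body (75 mm by 190 mm) begins 47 mm behind the grasp point.
Start: joints at [1.103, 0.434, 0.025, 1.573, -0.012, 1.134, -0.075], TCP at [0.223, -0.584, 0.227] pointing down, gripper open.
Joint ranges: [-2.62, 2.62], [-0.44, 2.09], [-1.27, 1.32], [0.08, 2.57], [-1.32, 4.46], [0.12, 2], [-2.74, 2.74]. Speed limits (rad/s): [2.22, 2.22, 3.01, 3.01, 3.14, 3.14, 3.14].

### API

Orientations are given as a rotation vector (axis times angle).
In Python, from cell import arm, vision, job, cut_out gives the robot as it stands. The module is installed in compiled form; this text tells all that it offers.
- The arm moves only by the tool play_rows, never from a script. Its argument "increments" is text: rows parted by semicolons, each of 5 numbers parted by spaces: the shift along the tool's x, y, z in cm, then the turn about the tool's z in degrees, then the opening, from -1 (shut) to 1 (fully open), so that 0 is half open. A call has 1 to 5 rows; each row shifts and turns the commanded pose from where the row before left it, along the tool's axes as they then stand; what a row does not reach is not made up. A row lasts 1/12 s, in which the tool goes at most 41.7 mm and 7.16 degrees, less where a joint would pass 70% of its speed; a pose out of reach is approached as far as the arm can. A call is refused whole if a number of a shift passes 4.17 or a number of a turn 7.16, either way. A call with a gripper value outside its range is refused whole. The fingers move at their own pace and stop on an object; "grip_force" is the grip in N (left out, the last holds). Time passes only in rows, so rows that do not move let the fingers close. It gives the time, the measured TCP pose, the force, the opening and the grip force at its end, in the units of the state.
- arm.observe(): the state, without advancing time (a new reading comes with each control period).
- vision.get_image(name): name is "side" or "top" or "wrist"; returns a dict with "frame" (480x640x3 uint8, red, green, blue), "z_map" (480x640 float32, m along the optical axis (not along the pixel's ray), 0 where there is no reading), "mtx" (3x3 intrinsics, pixels), "cam_to_world" (4x4, takes a point from camera to world coordinates). Camera axes: x right, y up, looking along -z (the intrinsics and any distortion apply to the point x, -y, -z); pixel columns grow to the right and rows downward; lengths in m; the calibration is good to about 2 mm. A picture is of the moment at which its call begins.
- job.sign_off(): hands the job in; it is judged then, once.
Trained networks look in a picture, given as the dict that the camera call returned (one of the last four; its "shot" number tells which), for a name from the list of things; names that differ only in an ending like _2 or _b are one class to them, and where a whole thing is asked for, a point or a joint stands for the part that bears it (a point fixed in the world has none). Each returns a list of dicts, best first, with "confidence" (0 to 1); they miss things now and then, are a little off and sometimes report something else, mostly with a low value. They report only what shows in the picture. A call takes as long as a camera call. They do not tell look-alikes from the thing itself.
- cut_out(query, picture): "mask" (480x640 bool, what is visible of it) and "point" ([row, column] in pixels, amid what is visible of it).
The state is a dict: "clock": time; "joints": joint angles; "dq": joint speeds; "joint_efforts": joint torques, N m; "position": TCP position; "ee_rot": TCP orientation; "force": force on the tool from outside, world axes, zero at the start; "ft_torque": the same for the moment, N m; "width": opening from 0.0 (shut) to 1.0 (fully open); "gripper_force": force on a finger pad.
Only numpy, scipy, OpenCV 4.12 (cv2) and the standard library are available. Lean on these libraries where they do the work, as an engineer would, in place of code of your own. Each camera call takes 0.05 s, during which the arm holds its last target. There are 200 camera calls.

### The job

Put the marinade injectors hanging in the drip rack away in the grey case: take each by its plunger, lay it in the sloping V-rest to change your grip to the barrel, and lay it in a free cradle of the case with its nozzle towards the latch side; one that has fallen over may be picked up by the barrel straight away. When all are in, press the lid down until it snaps fully shut, and do not knock over the glass jar or the steel mug.

Things in the scene. Friction and masses are not known exactly. Their poses are not given: they have to be found in the camera images.
- inj0_mid (a point): Marinade injector (kitchen syringe, 100 g, 163 mm), may be absent. Point: on its axis, mid-barrel; z axis: nozzle to plunger. From nozzle tip (62 mm below the point) up: nozzle 8 mm thick 0-15 mm, steel barrel 26 mm thick 15-110, black wings 52 x 20 mm at 110-115 (long way along its y), round black plunger 18 mm thick 115-163.
- inj1_mid (a point): Marinade injector (kitchen syringe, 100 g, 163 mm), may be absent. Point: on its axis, mid-barrel; z axis: nozzle to plunger. From nozzle tip (62 mm below the point) up: nozzle 8 mm thick 0-15 mm, steel barrel 26 mm thick 15-110, black wings 52 x 20 mm at 110-115 (long way along its y), round black plunger 18 mm thick 115-163.
- inj2_mid (a point): Marinade injector (kitchen syringe, 100 g, 163 mm), may be absent. Point: on its axis, mid-barrel; z axis: nozzle to plunger. From nozzle tip (62 mm below the point) up: nozzle 8 mm thick 0-15 mm, steel barrel 26 mm thick 15-110, black wings 52 x 20 mm at 110-115 (long way along its y), round black plunger 18 mm thick 115-163.
- rack_top (a point): Wooden drip rack, fixed, 260 x 92 mm (x, y), 135 mm high: a plate with three windows 32 mm square, 75 mm apart in a row along its x axis (x = -75, 0, 75 mm). Injectors hang in the windows nozzle down, wings on the plate, only wings and plunger above it. This point: centre of the plate's top.
- rest_v: Sloping V-rest, 45 degrees, on a loose 1.3 kg steel foot 180 x 90 mm. Origin: 35 mm above the table, where a resting injector's nozzle tip is; z axis: up the slope, along the injector; the V opens to its -x. Two notches hold the barrel at 22-37 and 95-110 mm up the slope, reach 3 mm above its axis; the wings stop on the upper notch. Between them the barrel is free on both sides and 26 mm below its axis.
- case: Grey case, fixed, 228 (x) x 190 mm (y), walls 72 mm high, 6 mm thick; origin under its centre. Lid hinged on the +y rim, latch on the -y face. Inside, two wooden ribs with V-notches make three cradles side by side 64 mm apart, for injectors lying along y, nozzle towards -y (latch side). The ribs hold the barrel near its ends; its middle 50 mm is free on both sides.
- slot0 (a point): Cradle in the case: where the middle of the barrel of an injector lying in it comes to be (40 mm above the table); axes as the case's. The length of the case leaves about 6 mm of play along y.
- slot1 (a point): Cradle in the case: where the middle of the barrel of an injector lying in it comes to be (40 mm above the table); axes as the case's. The length of the case leaves about 6 mm of play along y.
- slot2 (a point): Cradle in the case: where the middle of the barrel of an injector lying in it comes to be (40 mm above the table); axes as the case's. The length of the case leaves about 6 mm of play along y.
- hinge (a point): Middle of the lid's hinge line (along the case's x axis), 72 mm above the table on the case's +y rim.
- lid_edge (a point): Point on the outer face of the lid, 185 mm from the hinge line, 14 mm short of the free edge, at mid-width; above the latch when shut.
- lid (a joint): Lid angle: 0 shut, grows as it opens, 1.57 upright. Lid 234 mm wide, 199 mm from hinge to free edge, 8 mm thick (underside level with the hinge), 30 mm lip at the free edge. Stiff hinge: it stays where it is left, about 4 N at the edge moves it. At about 0.06 it meets a spring catch and needs 5 to 10 N more at the edge to snap past it to 0; else it stays ajar.
- jar: Glass jar with a steel cap, 64 mm wide, 120 mm tall, standing behind the work; bystander. Origin under its centre.
- mug: Steel mug, 72 mm wide, 85 mm tall; bystander. Origin under its centre.
There are look-alikes about, which are no part of the job. Leave any blue look-alike of the part that bears inj1_mid alone.

How it is judged:
By the outcome, as a careful person would: the job done as asked, in the order asked, and still so for the second after the job is handed in, with the robot touching nothing.
Of inj0, inj1, inj2 only 2 to 3 are there at a start; the rules pass over those that are not, and their reading is None.
At some moment in a run one of rest may be knocked a few centimetres aside while the robot is not near it.
Once in a run the grip may slacken for a moment while it holds something.
It also fails if it takes over 210 s, if anything falls off the work surface, if the arm or the gripper's body presses on something with over 40 N, if the wrist force passes 120 N, or if a joint passes its speed limit or range.

## Working session

There is one attempt and no reset: what is moved stays moved. The work goes in short steps, Python scripts to look and compute and a tool call to move; the robot and the scene stay as the last step left them, time stands still between calls to the robot, and variables do not carry over. Pictures are saved under pics/ and viewed, at most 14 in all, crops included, and the job is handed in when it is done.

Besides the shell and the picture viewer there is one more tool, called after "Call:" in YAML: its name, and indented under it one key for each argument. play_rows: Moves the arm, as the interface text tells. Its arguments: {"type":"object","properties":{"increments":{"type":"string"},"grip_force":{"type":"number"}},"required":["increments"]}

```bash
mkdir -p pics; cat > h.py <<'E'
import numpy as np, cv2, sys
from scipy.spatial.transform import Rotation as R
from cell import arm, vision, job, cut_out
def cloud(p):
    z=p["z_map"]; K=p["mtx"]; v,u=np.mgrid[0:480,0:640]
    c=np.stack([(u-K[0,2])/K[0,0]*z,-(v-K[1,2])/K[1,1]*z,-z],-1)
    T=p["cam_to_world"]; w=c@T[:3,:3].T+T[:3,3]; w[z<=0]=np.nan
    return w
def save(p,name,crop=None,s=1):
    im=p["frame"][...,::-1]
    if crop: im=im[crop[0]:crop[1],crop[2]:crop[3]]
    cv2.imwrite("pics/"+name,cv2.resize(im,None,fx=s,fy=s))
def st():
    o=arm.observe(); print({k:np.round(o[k],3).tolist() for k in ("clock","position","ee_rot","joints","force","width","gripper_force")})
    print(np.round(R.from_rotvec(o["ee_rot"]).as_matrix(),3).tolist())
E
python3 - <<'E'
from h import *
st(); print(arm.hold_point_z)
a=vision.get_image("top"); b=vision.get_image("side"); w=vision.get_image("wrist")
im=np.vstack([np.hstack([a["frame"],b["frame"]])])
save(a,"top0.png",None,1.25); save(b,"side0.png",None,1.25)
for n,p in(("top",a),("side",b)):
    print(n,np.round(p["cam_to_world"],3).tolist(),np.round(p["mtx"],1).tolist())
    W=cloud(p)
    for q in ("inj0_mid","rest_v","case","jar","mug","lid","rack_top"):
        for d in cut_out(q,p)[:5]:
            m=d["mask"]; print(q,round(d["confidence"],2),np.round(d["point"]),m.sum(),np.round(np.nanmedian(W[m],0),3),np.round(np.nanpercentile(W[m],[3,97],axis=0),3).tolist())
E
```

```text
{'clock': 0.0, 'position': [0.223, -0.583, 0.226], 'ee_rot': [-3.088, -0.569, 0.001], 'joints': [1.103, 0.435, 0.025, 1.574, -0.012, 1.134, -0.075], 'force': [1.041, -0.007, -0.407], 'width': 1.001, 'gripper_force': 0.0}
[[0.934, 0.357, -0.001], [0.357, -0.934, 0.001], [-0.0, -0.002, -1.0]]
0.0188
top [[-0.006, 0.997, -0.076, 0.538], [-1.0, -0.004, 0.029, 0.03], [0.028, 0.076, 0.997, 1.094], [0.0, 0.0, 0.0, 1.0]] [[501.5, 0.0, 317.5], [0.0, 501.5, 238.3], [0.0, 0.0, 1.0]]
inj0_mid 0.7 [289. 505.] 261 [ 0.512 -0.345  0.15 ] [[0.503, -0.357, 0.138], [0.521, -0.33, 0.19]]
rest_v 0.66 [301. 320.] 710 [ 0.481 -0.004  0.062] [[0.457, -0.049, 0.013], [0.502, 0.032, 0.112]]
case 0.7 [306. 131.] 21960 [0.487 0.374 0.074] [[0.377, 0.195, 0.005], [0.6, 0.437, 0.271]]
jar 0.93 [168. 381.] 1102 [ 0.755 -0.126  0.119] [[0.733, -0.155, 0.004], [0.789, -0.101, 0.124]]
mug 0.68 [178. 267.] 1310 [0.747 0.113 0.029] [[0.702, 0.076, 0.003], [0.777, 0.147, 0.088]]
lid 0.85 [311.  89.] 10811 [0.479 0.407 0.185] [[0.371, 0.371, 0.076], [0.588, 0.441, 0.274]]
rack_top 0.6 [293. 486.] 8552 [ 0.5   -0.334  0.
[... 301 characters left out ...]
3], [0.528, -0.327, 0.187]]
rest_v 0.83 [290. 377.] 508 [0.476 0.003 0.068] [[0.457, -0.053, 0.012], [0.504, 0.031, 0.112]]
case 0.86 [384. 252.] 20822 [0.483 0.299 0.028] [[0.374, 0.186, 0.004], [0.611, 0.436, 0.272]]
jar 0.82 [201. 314.] 1369 [ 0.75  -0.114  0.076] [[0.733, -0.154, 0.002], [0.791, -0.1, 0.122]]
mug 0.59 [260. 244.] 1568 [0.731 0.115 0.058] [[0.697, 0.077, 0.009], [0.778, 0.154, 0.085]]
lid 0.77 [372. 181.] 4758 [0.465 0.421 0.263] [[0.363, 0.376, 0.077], [0.579, 0.447, 0.274]]
lid 0.56 [169. 434.] 490 [ 0.582 -0.344  0.136] [[0.574, -0.376, 0.042], [0.597, -0.329, 0.187]]
rack_top 0.82 [210. 462.] 6530 [ 0.492 -0.339  0.048] [[0.385, -0.398, 0.004], [0.631, -0.298, 0.137]]
```

View pics/top0.png

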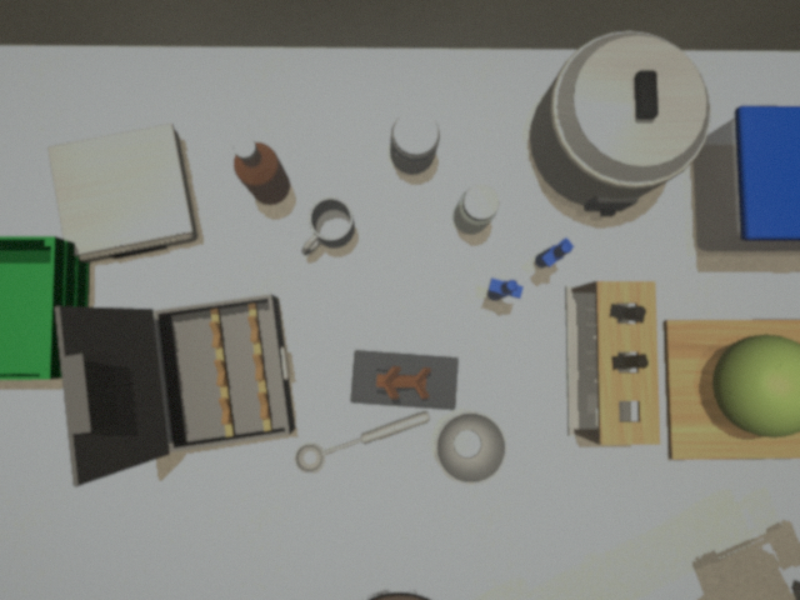

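View pics/side0.png

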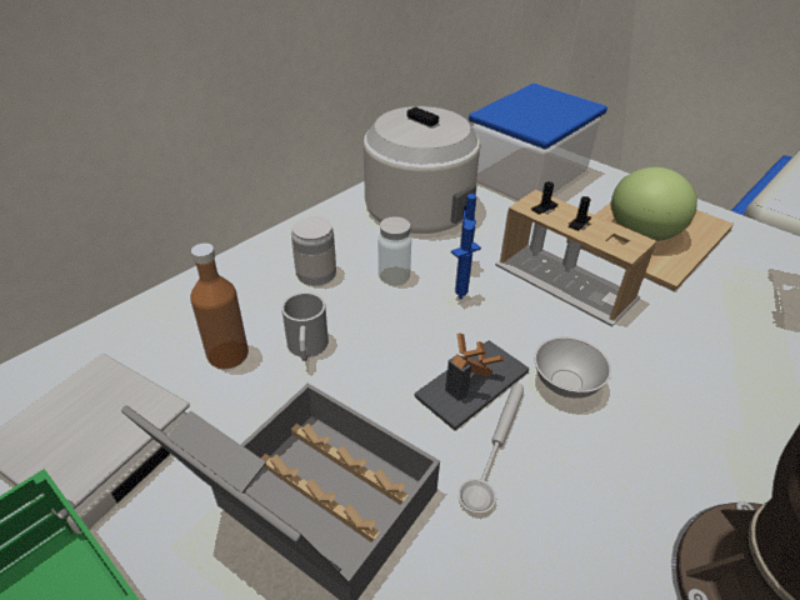

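```bash
python3 - <<'E'
from h import *
a=vision.get_image("top"); b=vision.get_image("side"); w=vision.get_image("wrist")
Wa,Wb=cloud(a),cloud(b)
for n,W in(("top",Wa),("side",Wb)):
    P=W.reshape(-1,3); P=P[~np.isnan(P[:,0])]
    print(n)
    s=P[(P[:,2]>.150)&(P[:,2]<.2)&(P[:,0]>.38)&(P[:,0]<.65)&(abs(P[:,1]+.34)<.06)]
    for lo,hi in((.40,.47),(.47,.545),(.545,.63)):
        q=s[(s[:,0]>lo)&(s[:,0]<hi)]
        if len(q)>5: print(len(q),q.mean(0).round(4),np.percentile(q,[2,98],axis=0).round(4).tolist(), q[q[:,2]>q[:,2].max()-.006].mean(0).round(4))
    r=P[(P[:,2]>.125)&(P[:,2]<.145)&(P[:,0]>.36)&(P[:,0]<.66)&(abs(P[:,1]+.34)<.07)]
    print("rack",cv2.minAreaRect(r[:,:2].astype(np.float32)),np.median(r[:,2]))
    # rest
    f=P[(P[:,0]>.40)&(P[:,0]<.56)&(abs(P[:,1])<.13)&(P[:,2]>.006)&(P[:,2]<.2)]
    for lo,hi in((.006,.02),(.02,.04),(.04,.055),(.055,.07),(.07,.085),(.085,.1),(.1,.115),(.115,.13)):
        q=f[(f[:,2]>lo)&(f[:,2]<hi)]
        if len(q): print(lo,len(q),q.mean(0).round(3),np.percentile(q[:,:2],[1,99],axis=0).round(3).tolist())
    q=f[f[:,2]<.022]; print("foot",cv2.minAreaRect(q[:,:2].astype(np.float32)))
    # case rim
    c=P[(P[:,2]>.066)&(P[:,2]<.076)&(P[:,0]>.33)&(P[:,0]<.65)&(P[:,1]>.15)&(P[:,1]<.42)]
    print("rim",cv2.minAreaRect(c[:,:2].astype(np.float32)),np.percentile(c,[1,99],axis=0).round(3).tolist())
    l=P[(P[:,0]>.33)&(P[:,0]<.65)&(P[:,1]>.35)&(P[:,2]>.09)&(P[:,1]<.5)]
    print("lid",np.polyfit(l[:,2],l[:,1],1),l[:,2].max())
    bl=P[(P[:,2]>.02)&(P[:,0]>.55)&(P[:,0]<.75)&(P[:,1]<-.15)&(P[:,1]>-.27)]
    print("blue",np.percentile(bl,[2,98],axis=0).round(3).tolist())
big=lambda p,c,s:cv2.resize(p["frame"][c[0]:c[1],c[2]:c[3],::-1],None,fx=s,fy=s,interpolation=cv2.INTER_CUBIC)
t=big(a,(270,335,270,380),3.63); s=big(b,(255,355,320,440),3.3)
cv2.imwrite("pics/rest0.png",np.vstack([cv2.resize(t,(400,240)),cv2.resize(s,(400,333))]))
save(w,"wrist0.png")
E
```

```text
top
154 [ 0.5121 -0.3493  0.1783] [[0.5037, -0.3594, 0.1515], [0.5203, -0.3439, 0.1917]] [ 0.5116 -0.3526  0.1898]
141 [ 0.5856 -0.3484  0.1791] [[0.5776, -0.3586, 0.1528], [0.5935, -0.3427, 0.1919]] [ 0.586  -0.3513  0.1893]
rack ((0.5108140707015991, -0.35236096382141113), (0.09603752940893173, 0.25079137086868286), 89.39927673339844) 0.1364501580876799
0.006 3112 [ 0.475 -0.015  0.014] [[0.402, -0.118], [0.529, 0.077]]
0.02 234 [ 0.42  -0.058  0.026] [[0.4, -0.128], [0.497, 0.023]]
0.04 259 [ 0.457 -0.054  0.049] [[0.402, -0.128], [0.499, 0.005]]
0.055 156 [ 0.478 -0.027  0.06 ] [[0.427, -0.116], [0.502, 0.016]]
0.07 95 [0.484 0.023 0.079] [[0.469, 0.002], [0.497, 0.036]]
0.085 72 [0.481 0.021 0.092] [[0.467, 0.004], [0.493, 0.033]]
0.1 167 [0.482 0.011 0.107] [[0.457, -0.003], [0.506, 0.022]]
0.115 7 [0.485 0.008 0.117] [[0.458, 0.005], [0.506, 0.013]]
foot ((0.4791601300239563, -0.0008807480335235596), (0.2590307891368866, 0.1584634929895401), 89.69058990478516)
rim ((0.4971573054790497, 0.28461071848869324), (0.22864675521850586, 0.1934128701686859), 7.735261917114258) [[0.375,
[... 672 characters left out ...]
0.129], [0.498, 0.038]]
0.055 190 [0.477 0.006 0.061] [[0.454, -0.049], [0.501, 0.038]]
0.07 174 [0.48  0.03  0.078] [[0.468, 0.007], [0.499, 0.038]]
0.085 87 [0.482 0.021 0.092] [[0.466, 0.004], [0.494, 0.031]]
0.1 140 [0.482 0.013 0.106] [[0.457, -0.003], [0.505, 0.023]]
0.115 1 [0.5   0.008 0.116] [[0.5, 0.008], [0.5, 0.008]]
foot ((0.46041133999824524, -0.027016185224056244), (0.21277910470962524, 0.1278240978717804), 85.83042907714844)
rim ((0.49658897519111633, 0.2871417999267578), (0.232007697224617, 0.2008083164691925), 7.935242176055908) [[0.374, 0.177, 0.066], [0.619, 0.365, 0.075]]
lid [0.1845244  0.37507012] 0.2765145093447872
blue [[0.615, -0.258, 0.025], [0.693, -0.153, 0.164]]
```

View pics/rest0.png

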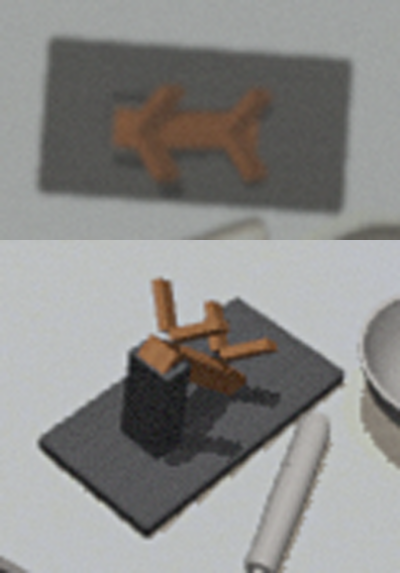

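View pics/wrist0.png

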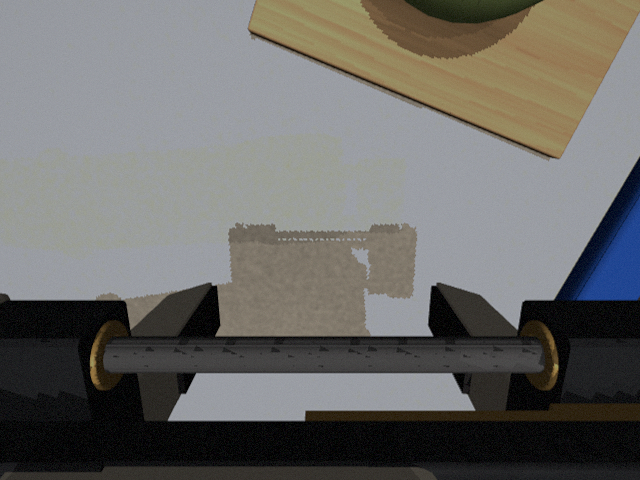

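Call:
play_rows:
  increments: "0 0 -2 6.97 0; 0 0 -2 6.97 0; 0 0 -2 6.97 0; 2.89 -2.31 0 0 0; 2.89 -2.31 0 0 0"
  grip_force: 25

```text
clock: 1.42
position: [0.2795, -0.5393, 0.2883]
ee_rot: [3.138, -0.01, 0.001]
force: [1.1, 0.3, 0.3]
width: 0.687
gripper_force: 0.0
```

Call:
play_rows:
  increments: "2.89 -2.31 0 0 0; 2.89 -2.31 0 0 0; 2.89 -2.31 0 0 0; 2.89 -2.31 0 0 0; 2.89 -2.31 0 0 0"

```text
clock: 1.83
position: [0.4265, -0.4209, 0.287]
ee_rot: [3.141, -0.001, 0.001]
force: [0.8, 0.2, -0.6]
width: 0.498
gripper_force: 0.0
```

Call:
play_rows:
  increments: "2.89 -2.31 0 0 0; 2.89 -2.31 0 0 0; 2.89 -2.31 0 0 0; 0 0 0 0 0; 0 0 0 0 0"

```text
clock: 2.25
position: [0.5141, -0.3503, 0.2864]
ee_rot: [-3.14, -0.008, -0.0]
force: [0.3, -0.7, 0.1]
width: 0.499
gripper_force: 0.0
```

```bash
cat >> h.py <<'E'
def rest(imgs):
    A=[]
    for p in imgs:
        W=cloud(p); f=p["frame"].astype(int); br=(f[...,0]-f[...,2]>25)
        A.append(W[br&~np.isnan(W[...,0])])
    P=np.vstack(A); P=P[(abs(P[:,0]-.48)<.12)&(abs(P[:,1])<.15)]
    U=P[(P[:,2]>.099)&(P[:,2]<.118)]; 
    yu=np.median(U[:,1]); L=P[(P[:,2]>.05)&(P[:,2]<.066)&(abs(P[:,1]-yu+.052)<.025)]
    mid=lambda Q:(Q[np.argmin(Q[:,0])][0]*0+np.array([(np.percentile(Q[:,0],1)+np.percentile(Q[:,0],99))/2,np.median(Q[:,1]),np.median(Q[:,2])]))
    print("U",len(U),mid(U).round(4),np.percentile(U,[1,99],axis=0).round(4).tolist()); print("L",len(L),mid(L).round(4),np.percentile(L,[1,99],axis=0).round(4).tolist())
    for k,p in enumerate(imgs): 
        f=cloud(p); m=(abs(f[...,0]-.48)<.11)&(abs(f[...,1])<.13)&(f[...,2]>.004)&(f[...,2]<.022)&(p["frame"].max(-1)<110)
        print("foot",np.array(cv2.minAreaRect(f[m][:,:2].astype(np.float32))[0]).round(4),cv2.minAreaRect(f[m][:,:2].astype(np.float32))[1:])
E
python3 - <<'E'
from h import *
st(); a=vision.get_image("top"); b=vision.get_image("side"); rest([a,b])
Wb=cloud(b); f=b["frame"].astype(int)
P=np.vstack([cloud(p)[(p["frame"].astype(int)[...,0]-p["frame"].astype(int)[...,2]>25)] for p in(a,b)])
P=P[(P[:,1]>.18)&(P[:,1]<.38)&(P[:,2]<.07)&(P[:,0]>.36)&(P[:,0]<.63)]
t=np.radians(7.8); c=np.array([.497,.286]); d=P[:,:2]-c
x=d@[np.cos(t),np.sin(t)]; y=d@[-np.sin(t),np.cos(t)]
h,e=np.histogram(y,np.arange(-.1,.1,.005)); print([(round(q,3),n) for q,n in zip(e,h) if n])
h,e=np.histogram(x,np.arange(-.12,.12,.008)); 
zz=[P[(x>q)&(x<q+.008),2] for q in e[:-1]]; print([(round(q+.004,3),np.percentile(z,80).round(3)) for q,z in zip(e,zz) if len(z)>5])
E
```

```text
{'clock': 2.25, 'position': [0.514, -0.35, 0.286], 'ee_rot': [-3.14, -0.008, -0.0], 'joints': [0.523, 0.392, -0.015, 1.489, 0.005, 1.261, -1.058], 'force': [0.27, -0.656, 0.126], 'width': 0.499, 'gripper_force': 0.0}
[[1.0, 0.005, 0.0], [0.005, -1.0, 0.001], [0.0, -0.001, -1.0]]
U 315 [0.4815 0.0126 0.1065] [[0.4572, -0.001, 0.0991], [0.5058, 0.0234, 0.1154]]
L 214 [ 0.4772 -0.0396  0.0561] [[0.4528, -0.0524, 0.0501], [0.5016, -0.0151, 0.0635]]
foot [ 0.4801 -0.0128] ((0.1778295636177063, 0.08843562752008438), 85.54583740234375)
foot [ 0.4484 -0.0105] ((0.18213330209255219, 0.15568387508392334), 87.92692565917969)
[(np.float64(-0.1), np.int64(1)), (np.float64(-0.08), np.int64(10)), (np.float64(-0.075), np.int64(11)), (np.float64(-0.07), np.int64(16)), (np.float64(-0.065), np.int64(75)), (np.float64(-0.06), np.int64(595)), (np.float64(-0.055), np.int64(611)), (np.float64(-0.05), np.int64(680)), (np.float64(-0.045), np.int64(58)), (np.float64(-0.04), np.int64(2)), (np.float64(-0.015), np.int64(4)), (np.float64(-0.01), np.int64(18)), (np.float64(-0.005), np.int64(16)), (np.float64(0.0),
[... 683 characters left out ...]
8), np.float64(0.021)), (np.float64(-0.02), np.float64(0.039)), (np.float64(-0.012), np.float64(0.035)), (np.float64(-0.004), np.float64(0.028)), (np.float64(0.004), np.float64(0.027)), (np.float64(0.012), np.float64(0.035)), (np.float64(0.02), np.float64(0.039)), (np.float64(0.028), np.float64(0.022)), (np.float64(0.036), np.float64(0.022)), (np.float64(0.044), np.float64(0.039)), (np.float64(0.052), np.float64(0.035)), (np.float64(0.06), np.float64(0.028)), (np.float64(0.068), np.float64(0.028)), (np.float64(0.076), np.float64(0.035)), (np.float64(0.084), np.float64(0.04)), (np.float64(0.092), np.float64(0.022)), (np.float64(0.1), np.float64(0.022)), (np.float64(0.108), np.float64(0.023))]
```

Call:
play_rows:
  increments: "-0.3 0.2 3.4 0 0; 0 0 3.4 0 0; 0 0 3.4 0 0; 0 0 3.4 0 0; 0 0 0 0 0"
  grip_force: 25

```text
clock: 2.77
position: [0.504, -0.3545, 0.1445]
ee_rot: [-3.137, 0.005, 0.015]
force: [-0.8, 1.1, -0.9]
width: 0.5
gripper_force: 0.0
```

Call:
play_rows:
  increments: "0 0 0 0 -1; 0 0 0 0 -1; 0 0 0 0 -1; 0 0 0 0 -1; 0 0 0 0 -1"

```text
clock: 3.18
position: [0.5099, -0.3553, 0.1526]
ee_rot: [3.14, -0.0, 0.004]
force: [-0.4, 3.4, 4.3]
width: 0.192
gripper_force: 25.3
```

Call:
play_rows:
  increments: "0 0 -1 0 -1; 0 0 -3 0 -1; 0 0 -4 0 -1; 0 0 -4 0 -1; 0 0 -4 0 -1"

```text
clock: 3.6
position: [0.5086, -0.3547, 0.3137]
ee_rot: [3.141, -0.0, 0.001]
force: [0.4, -1.0, -0.3]
width: 0.193
gripper_force: 25.0
```

Call:
play_rows:
  increments: "0 0 -1 0 -1; 0 0 -1 0 -1; 0 0 0 0 -1"

```text
clock: 3.85
position: [0.5095, -0.3553, 0.3332]
ee_rot: [3.14, -0.0, 0.005]
force: [0.7, -0.1, -0.6]
width: 0.188
gripper_force: 25.0
```

```bash
python3 - <<'E'
from h import *
st(); b=vision.get_image("side"); save(b,"s1.png",(60,330,240,600),2)
W=cloud(b); P=W[~np.isnan(W[...,0])]; q=P[(abs(P[:,0]-.511)<.03)&(abs(P[:,1]+.352)<.03)&(P[:,2]>.15)&(P[:,2]<.35)]
for z in np.arange(.15,.35,.02):
    s=q[(q[:,2]>z)&(q[:,2]<z+.02)]
    if len(s)>3: print(z.round(2),len(s),s.mean(0).round(3))
E
```

```text
{'clock': 3.85, 'position': [0.509, -0.355, 0.333], 'ee_rot': [3.14, -0.0, 0.005], 'joints': [0.528, 0.366, -0.007, 1.415, 0.003, 1.357, -1.051], 'force': [0.668, -0.117, -0.572], 'width': 0.188, 'gripper_force': 24.998}
[[1.0, -0.0, 0.003], [-0.0, -1.0, -0.002], [0.003, 0.002, -1.0]]
0.19 6 [ 0.511 -0.353  0.208]
0.21 52 [ 0.509 -0.348  0.223]
0.23 109 [ 0.508 -0.346  0.24 ]
0.25 111 [ 0.508 -0.346  0.26 ]
0.27 119 [ 0.508 -0.346  0.28 ]
0.29 116 [ 0.508 -0.346  0.3  ]
0.31 157 [ 0.508 -0.347  0.321]
0.33 124 [ 0.506 -0.348  0.342]
```

View pics/s1.png

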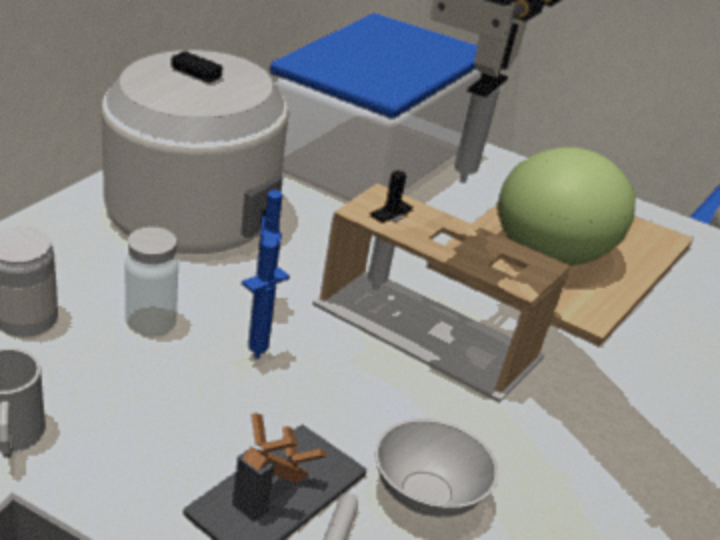

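Call:
play_rows:
  increments: "0 0 0 -7.12 -1; 0 0 0 -7.12 -1; 0 0 0 -7.12 -1; 0 0 0 -7.12 -1; 0 0 0 -7.12 -1"

```text
clock: 4.32
position: [0.5082, -0.3544, 0.3283]
ee_rot: [-2.985, -0.969, 0.004]
force: [0.1, -0.3, -0.4]
width: 0.187
gripper_force: 25.0
```

Call:
play_rows:
  increments: "0 0 0 -7.12 -1; 0 0 0 -7.12 -1; 0 0 0 -7.12 -1; 0 0 0 -7.12 -1; 0 0 0 -7.12 -1"

```text
clock: 4.73
position: [0.5082, -0.3545, 0.3283]
ee_rot: [-2.546, -1.834, 0.002]
force: [-0.2, -0.8, -1.9]
width: 0.2
gripper_force: 1.8
```

Call:
play_rows:
  increments: "0 0 0 -7.12 -1; 0 0 0 -7.12 -1; 3.54 -0.71 0 0 -1; 3.54 -0.71 0 0 -1; 3.54 -0.71 0 0 -1"

```text
clock: 5.15
position: [0.4949, -0.2462, 0.3282]
ee_rot: [-2.307, -2.127, 0.002]
force: [1.4, 1.0, 0.3]
width: 0.184
gripper_force: 25.0
```

Call:
play_rows:
  increments: "3.54 -0.71 0 0 -1; 3.54 -0.71 0 0 -1; 3.54 -0.71 0 0 -1; 3.54 -0.71 0 0 -1; 3.54 -0.71 0 0 -1"

```text
clock: 5.57
position: [0.4734, -0.0665, 0.3289]
ee_rot: [-2.307, -2.129, 0.003]
force: [-0.1, 0.3, -0.1]
width: 0.193
gripper_force: 25.0
```

Call:
play_rows:
  increments: "0 0 0 0 -1; 0 0 0 0 -1; 0 0 0 0 -1; 0 0 0 0 -1; 0 0 0 0 -1"

```text
clock: 5.98
position: [0.4748, -0.0695, 0.33]
ee_rot: [-2.31, -2.128, 0.001]
force: [-0.0, -0.7, -1.4]
width: 0.192
gripper_force: 25.0
```

```bash
python3 - <<'E'
from h import *
st(); a=vision.get_image("top"); b=vision.get_image("side"); rest([b]);
W=cloud(b); P=W[~np.isnan(W[...,0])]; q=P[(abs(P[:,0]-.476)<.04)&(abs(P[:,1]+.07)<.04)&(P[:,2]>.15)&(P[:,2]<.35)]
for z in np.arange(.15,.35,.02):
    s=q[(q[:,2]>z)&(q[:,2]<z+.02)]
    if len(s)>3: print(z.round(2),len(s),s.mean(0).round(3))
E
```

```text
{'clock': 5.983, 'position': [0.475, -0.07, 0.33], 'ee_rot': [-2.31, -2.128, 0.001], 'joints': [0.428, 0.159, -0.453, 1.716, 0.072, 1.285, -0.124], 'force': [-0.003, -0.738, -1.376], 'width': 0.192, 'gripper_force': 24.997}
[[0.082, 0.997, -0.001], [0.997, -0.082, 0.0], [-0.0, -0.001, -1.0]]
U 144 [0.4806 0.0138 0.1056] [[0.4567, -0.0011, 0.0993], [0.5045, 0.0237, 0.1151]]
L 83 [ 0.4764 -0.04    0.0562] [[0.4524, -0.0534, 0.0501], [0.5005, -0.0287, 0.0635]]
foot [ 0.4519 -0.0148] ((0.15602517127990723, 0.1909485012292862), 1.101209282875061)
0.19 13 [ 0.474 -0.071  0.207]
0.21 74 [ 0.471 -0.064  0.224]
0.23 142 [ 0.471 -0.063  0.24 ]
0.25 138 [ 0.471 -0.063  0.26 ]
0.27 154 [ 0.471 -0.062  0.28 ]
0.29 152 [ 0.471 -0.061  0.3  ]
0.31 318 [ 0.473 -0.064  0.318]
0.33 252 [ 0.474 -0.06   0.342]
```

Call:
play_rows:
  increments: "0 0 4.1 0 -1; 0 0 4.1 0 -1; 0 0 4.1 0 -1; 0 0 4.1 0 -1; 0 0 0 0 -1"

```text
clock: 6.5
position: [0.4702, -0.0688, 0.1604]
ee_rot: [-2.303, -2.124, 0.012]
force: [-2.4, -0.3, -1.2]
width: 0.185
gripper_force: 25.0
```

Call:
play_rows:
  increments: "0 0 0 0 -1; 0 0 0 0 -1; 0 0 0 0 -1; 0 0 0 0 -1"
  grip_force: 6

```text
clock: 6.83
position: [0.4766, -0.0683, 0.169]
ee_rot: [2.306, 2.128, 0.004]
force: [-0.3, 0.5, -1.2]
width: 0.199
gripper_force: 6.0
```

Call:
play_rows:
  increments: "0.7 0 0 0 -1; 0.7 0 0.1 0 -1; 0.7 0 0.2 0 -1; 0.7 0 0.2 0 -1; 0.93 0 0.18 0 -1"

```text
clock: 7.25
position: [0.4781, -0.0303, 0.16]
ee_rot: [2.308, 2.131, 0.0]
force: [-1.3, -0.6, 2.0]
width: 0.195
gripper_force: 6.0
```

```bash
python3 - <<'E'
from h import *
st(); b=vision.get_image("side"); save(b,"s2.png",(120,330,300,500),2.5); rest([b])
E
```

```text
{'clock': 7.25, 'position': [0.478, -0.03, 0.16], 'ee_rot': [2.308, 2.131, 0.0], 'joints': [0.321, 0.315, -0.458, 1.976, 0.178, 0.889, -0.31], 'force': [-1.327, -0.609, 1.958], 'width': 0.195, 'gripper_force': 6.0}
[[0.08, 0.997, 0.0], [0.997, -0.08, -0.0], [-0.0, 0.0, -1.0]]
U 144 [0.4806 0.0136 0.1054] [[0.4571, -0.0015, 0.0993], [0.5041, 0.0242, 0.1145]]
L 86 [ 0.4766 -0.039   0.0562] [[0.4522, -0.0512, 0.0502], [0.501, -0.0137, 0.064]]
foot [ 0.4577 -0.0121] ((0.155240997672081, 0.18580485880374908), 5.349785804748535)
```

View pics/s2.png

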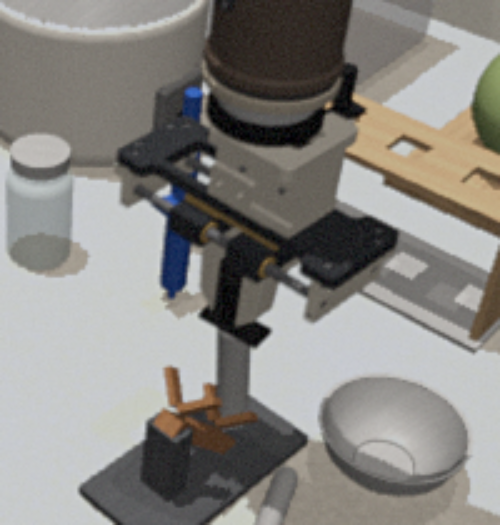

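Call:
play_rows:
  increments: "0.73 0 0.28 0 -1; 0.9 0 0.3 0 -1; 0.91 0 0.31 0 -1; 0.85 0 0.42 0 -1; 0.86 0 0.43 0 -1"

```text
clock: 7.72
position: [0.4814, 0.0125, 0.1421]
ee_rot: [-2.308, -2.131, -0.0]
force: [-1.0, -1.0, 0.2]
width: 0.194
gripper_force: 6.0
```

```bash
python3 - <<'E'
from h import *
st(); b=vision.get_image("side"); save(b,"s3.png",(120,330,300,500),2.5); rest([b])
E
```

```text
{'clock': 7.717, 'position': [0.481, 0.012, 0.142], 'ee_rot': [-2.308, -2.131, -0.0], 'joints': [0.234, 0.345, -0.465, 1.99, 0.203, 0.851, -0.422], 'force': [-0.958, -1.001, 0.163], 'width': 0.194, 'gripper_force': 6.0}
[[0.079, 0.997, -0.0], [0.997, -0.079, 0.0], [0.0, -0.0, -1.0]]
U 132 [0.4806 0.0126 0.106 ] [[0.4567, -0.0005, 0.0994], [0.5046, 0.0232, 0.1148]]
L 63 [ 0.4761 -0.0375  0.0557] [[0.4526, -0.0497, 0.0501], [0.4997, -0.0148, 0.0627]]
foot [ 0.4486 -0.0103] ((0.1808071732521057, 0.15577031672000885), 88.30656433105469)
```

View pics/s3.png

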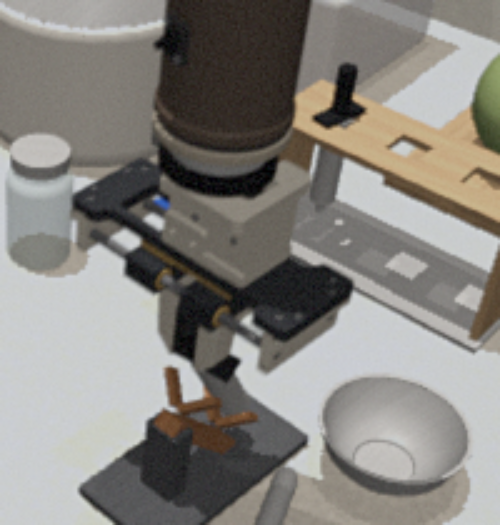

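Call:
play_rows:
  increments: "0.8 0 0.53 0 -1; 0.79 0 0.53 0 -1; 0.65 0 0.56 0 -1; 0.64 0 0.56 0 -1; 0 0 0 0 -1"

```text
clock: 8.18
position: [0.4834, 0.0415, 0.1197]
ee_rot: [-2.306, -2.132, 0.0]
force: [1.0, 1.0, -0.2]
width: 0.198
gripper_force: 6.0
```

```bash
python3 - <<'E'
from h import *
st(); b=vision.get_image("side"); save(b,"s4.png",(120,330,300,500),2.5)
W=cloud(b); f=b["frame"].astype(int); g=(abs(f[...,0]-f[...,2])<25)
P=W[g]; P=P[(abs(P[:,0]-.478)<.03)&(P[:,1]>-.09)&(P[:,1]<.06)&(P[:,2]>.03)&(P[:,2]<.14)]
for y in np.arange(-.09,.06,.015):
    s=P[(P[:,1]>y)&(P[:,1]<y+.015)]
    if len(s)>3: print(y.round(3),len(s),s.mean(0).round(3),s[:,2].max().round(3))
E
```

```text
{'clock': 8.183, 'position': [0.483, 0.042, 0.12], 'ee_rot': [-2.306, -2.132, 0.0], 'joints': [0.167, 0.382, -0.462, 2.005, 0.232, 0.805, -0.506], 'force': [1.046, 0.992, -0.235], 'width': 0.198, 'gripper_force': 6.001}
[[0.078, 0.997, -0.001], [0.997, -0.078, 0.0], [0.0, -0.001, -1.0]]
-0.045 5 [ 0.465 -0.04   0.044] 0.05
-0.03 10 [ 0.475 -0.019  0.101] 0.109
-0.015 4 [ 0.471 -0.012  0.099] 0.111
0.0 11 [0.464 0.012 0.109] 0.126
0.015 139 [0.467 0.022 0.083] 0.129
0.03 301 [0.481 0.036 0.061] 0.14
0.045 94 [0.483 0.051 0.132] 0.14
```

View pics/s4.png

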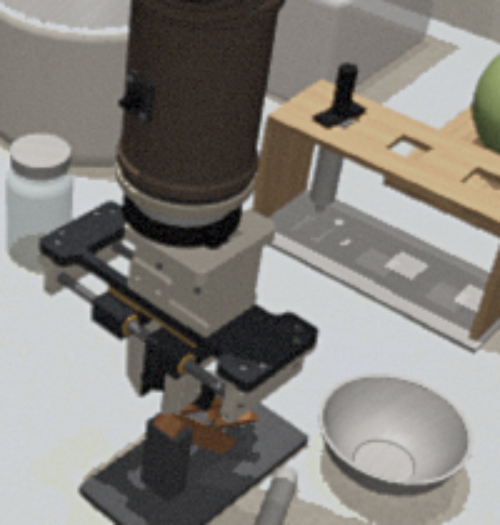

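Call:
play_rows:
  increments: "0 0 0 0 -0.1; 0 0 0 0 -0.1; 0 0 0 0 -0.1; 0 0 -1 0 -0.1; 0 0 -3 0 -0.1"

```text
clock: 8.65
position: [0.4812, 0.0393, 0.1588]
ee_rot: [-2.306, -2.128, 0.008]
force: [0.6, -1.1, -0.6]
width: 0.441
gripper_force: 0.0
```

Call:
play_rows:
  increments: "0 0 -4 0 -0.1; 0 0 -4 0 -0.1; 0 0 -4 0 -0.1; 0 0 -4 0 -0.1; 0 0 0 0 -0.1"

```text
clock: 9.07
position: [0.4865, 0.0412, 0.3294]
ee_rot: [2.303, 2.126, 0.015]
force: [0.3, 0.8, -0.2]
width: 0.452
gripper_force: 0.0
```

```bash
python3 - <<'E'
from h import *
st(); b=vision.get_image("side"); w=vision.get_image("wrist"); 
x=cv2.resize(b["frame"][230:350,320:440],(400,400)); y=cv2.resize(w["frame"],(533,400))[:,:400]
cv2.imwrite("pics/s5.png",np.hstack([x,y])[...,::-1])
P=cloud(b); f=b["frame"].astype(int); g=(abs(f[...,0]-f[...,2])<25)
P=P[g]; P=P[(abs(P[:,0]-.478)<.03)&(P[:,1]>-.09)&(P[:,1]<.07)&(P[:,2]>.02)&(P[:,2]<.17)]
for y in np.arange(-.09,.07,.015):
    s=P[(P[:,1]>y)&(P[:,1]<y+.015)]
    if len(s)>3: print(y.round(3),len(s),np.median(s,0).round(3),s[:,2].max().round(3),np.percentile(s[:,0],[2,98]).round(3))
E
```

```text
{'clock': 9.067, 'position': [0.486, 0.041, 0.329], 'ee_rot': [2.303, 2.126, 0.015], 'joints': [0.236, 0.171, -0.501, 1.707, 0.088, 1.273, -0.364], 'force': [0.334, 0.812, -0.231], 'width': 0.452, 'gripper_force': 0.0}
[[0.08, 0.997, 0.012], [0.997, -0.08, 0.001], [0.002, 0.012, -1.0]]
-0.075 4 [ 0.471 -0.061  0.058] 0.06 [0.467 0.478]
-0.06 32 [ 0.467 -0.051  0.062] 0.074 [0.464 0.48 ]
-0.045 54 [ 0.467 -0.038  0.071] 0.09 [0.459 0.477]
-0.03 59 [ 0.47  -0.023  0.083] 0.105 [0.466 0.482]
-0.015 19 [ 0.476 -0.007  0.112] 0.121 [0.468 0.484]
0.0 118 [0.471 0.009 0.121] 0.129 [0.456 0.505]
0.015 231 [0.469 0.022 0.095] 0.144 [0.458 0.497]
0.03 397 [0.48  0.036 0.06 ] 0.157 [0.468 0.499]
0.045 51 [0.483 0.048 0.149] 0.155 [0.476 0.491]
```

View pics/s5.png

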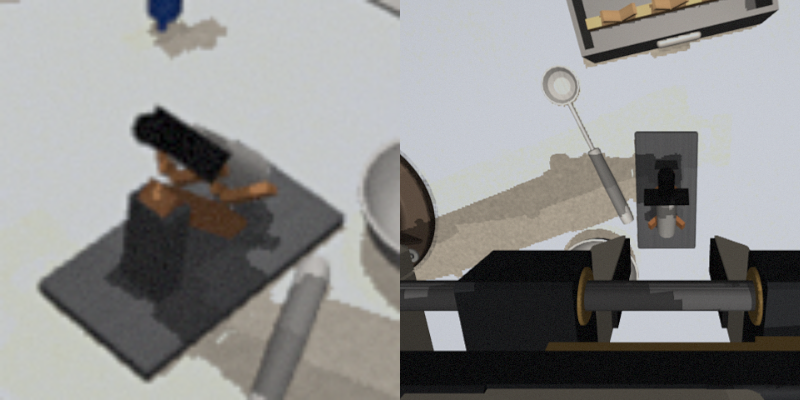

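Call:
play_rows:
  increments: "-2.85 0 0 0 -0.1; -2.85 0 0 0 -0.1; 0 0 4 0 -0.1; 0 0 4 0 -0.1; 0 0 4 0 -0.1"

```text
clock: 9.58
position: [0.4782, -0.0175, 0.1991]
ee_rot: [2.31, 2.129, -0.0]
force: [0.4, -0.9, -0.2]
width: 0.446
gripper_force: 0.0
```

Call:
play_rows:
  increments: "0 0 2 0 -0.1; 0 0 0 0 -0.1; 0 0 0 0 -0.1; 0 0 0 0 -0.1"

```text
clock: 9.92
position: [0.4797, -0.0165, 0.1818]
ee_rot: [2.308, 2.131, 0.001]
force: [-0.9, 0.0, -0.5]
width: 0.448
gripper_force: 0.0
```

```bash
python3 - <<'E'
from h import *
st(); b=vision.get_image("side"); w=vision.get_image("wrist");  rest([b])
save(w,"w6.png",(200,480,120,520),1.5)
W=cloud(w); P=W[~np.isnan(W[...,0])]
P=P[(abs(P[:,0]-.479)<.016)&(P[:,1]>-.07)&(P[:,1]<.07)&(P[:,2]>.03)&(P[:,2]<.17)]
for y in np.arange(-.07,.07,.01):
    s=P[(P[:,1]>y)&(P[:,1]<y+.01)]
    if len(s)>3: print(y.round(3),len(s),np.percentile(s[:,2],[50,90]).round(3),np.percentile(s[:,0],[2,98]).round(3))
E
```

```text
{'clock': 9.917, 'position': [0.48, -0.017, 0.182], 'ee_rot': [2.308, 2.131, 0.001], 'joints': [0.293, 0.288, -0.454, 1.947, 0.155, 0.939, -0.316], 'force': [-0.874, 0.011, -0.499], 'width': 0.448, 'gripper_force': 0.0}
[[0.08, 0.997, 0.001], [0.997, -0.08, 0.0], [0.0, 0.001, -1.0]]
U 56 [0.4743 0.0191 0.1028] [[0.4564, 0.0016, 0.0994], [0.4922, 0.0241, 0.1101]]
L 60 [ 0.4704 -0.0361  0.0552] [[0.4533, -0.0496, 0.0503], [0.4875, -0.0105, 0.0615]]
foot [ 0.4461 -0.0087] ((0.18092063069343567, 0.154453307390213), 85.60520935058594)
-0.07 71 [0.057 0.059] [0.466 0.485]
-0.06 231 [0.063 0.068] [0.464 0.494]
-0.05 336 [0.071 0.077] [0.464 0.495]
-0.04 342 [0.082 0.088] [0.465 0.494]
-0.03 337 [0.093 0.098] [0.465 0.489]
-0.02 384 [0.103 0.109] [0.466 0.49 ]
-0.01 449 [0.113 0.118] [0.467 0.491]
0.0 815 [0.121 0.123] [0.464 0.494]
0.01 969 [0.119 0.131] [0.464 0.495]
0.02 716 [0.136 0.143] [0.466 0.494]
0.03 733 [0.147 0.153] [0.468 0.494]
0.04 801 [0.151 0.154] [0.474 0.491]
0.05 92 [0.146 0.148] [0.477 0.488]
```

Call:
play_rows:
  increments: "-0.3 -0.1 3 0 -0.1; 0 0 3 0 -0.1; 0 0 3 0 -0.1; 0 0 2.2 0 -0.1; 0 0 0 0 -0.1"

```text
clock: 10.43
position: [0.4763, -0.0199, 0.0665]
ee_rot: [-2.307, -2.129, 0.005]
force: [0.2, -0.4, -0.5]
width: 0.451
gripper_force: 0.0
```

Call:
play_rows:
  increments: "0 0 0 0 -0.1; 0 0 0 0 -0.1; 0 0 0 0 -1; 0 0 0 0 -1; 0 0 0 0 -1"
  grip_force: 25

```text
clock: 10.85
position: [0.4788, -0.0197, 0.0699]
ee_rot: [2.307, 2.13, 0.002]
force: [6.0, -0.7, 2.4]
width: 0.277
gripper_force: 4.6
```

Call:
play_rows:
  increments: "0 0 0 0 -1; 0 0 -1 0 -1; 0 0 -2 0 -1; 0 0 -3 0 -1; 0 0 -4 0 -1"

```text
clock: 11.27
position: [0.4758, -0.0196, 0.1687]
ee_rot: [-2.305, -2.129, 0.005]
force: [1.2, 0.1, -0.2]
width: 0.28
gripper_force: 25.0
```

Call:
play_rows:
  increments: "0 0 -4 0 -1; 0 0 -1 0 -1; 0 0 0 0 -1; 0 0 0 0 -1; 0 0 0 0 -1"

```text
clock: 11.68
position: [0.4768, -0.0198, 0.2176]
ee_rot: [-2.307, -2.13, 0.003]
force: [-0.4, 0.4, -2.1]
width: 0.277
gripper_force: 25.0
```

```bash
python3 - <<'E'
from h import *
st(); b=vision.get_image("side"); a=vision.get_image("top");rest([a,b])
x=cv2.resize(b["frame"][180:340,300:460],(400,400)); y=cv2.resize(a["frame"][200:350,245:395],(400,400))
cv2.imwrite("pics/s6.png",np.hstack([x,y])[...,::-1])
E
```

```text
{'clock': 11.683, 'position': [0.477, -0.02, 0.218], 'ee_rot': [-2.307, -2.13, 0.003], 'joints': [0.317, 0.246, -0.466, 1.902, 0.128, 1.024, -0.284], 'force': [-0.377, 0.445, -2.057], 'width': 0.277, 'gripper_force': 24.999}
[[0.08, 0.997, -0.002], [0.997, -0.08, -0.0], [-0.0, -0.002, -1.0]]
U 144 [0.48   0.0136 0.1059] [[0.4565, 0.0001, 0.0996], [0.5036, 0.0233, 0.1136]]
L 75 [ 0.4761 -0.039   0.0564] [[0.4531, -0.0527, 0.05], [0.499, -0.0142, 0.063]]
foot [0.4945 0.012 ] ((0.1285083144903183, 0.19251595437526703), 44.87474060058594)
foot [ 0.4479 -0.011 ] ((0.18211118876934052, 0.1555728316307068), 87.2919692993164)
```

View pics/s6.png

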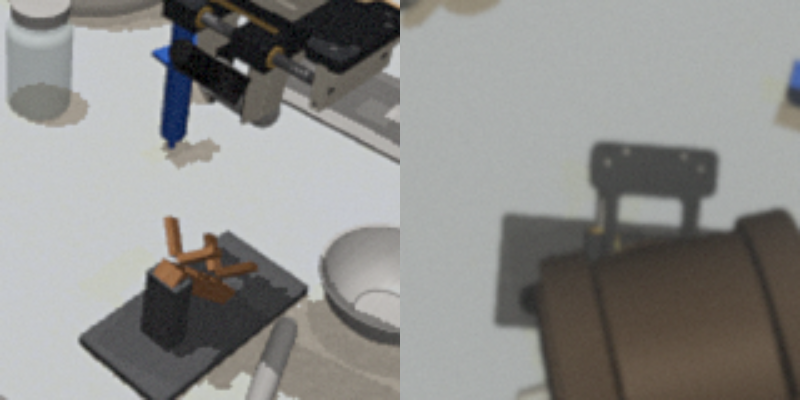

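Call:
play_rows:
  increments: "0 0 0 -6.2 -1; 0 0 0 -6.2 -1; 3.49 0.77 0 0 -1; 3.49 0.77 0 0 -1; 3.49 0.77 0 0 -1"

```text
clock: 12.2
position: [0.4859, 0.0878, 0.2175]
ee_rot: [-2.066, -2.365, 0.003]
force: [1.7, 0.2, -1.3]
width: 0.278
gripper_force: 25.0
```

Call:
play_rows:
  increments: "3.49 0.77 0 0 -1; 3.49 0.77 0 0 -1; 3.49 0.77 0 0 -1; 3.49 0.77 0 0 -1; 3.49 0.77 0 0 -1"

```text
clock: 12.62
position: [0.5001, 0.2668, 0.2172]
ee_rot: [-2.064, -2.367, 0.004]
force: [1.5, 0.2, 0.2]
width: 0.273
gripper_force: 25.0
```

Call:
play_rows:
  increments: "0 0 3 0 -1; 0 0 3 0 -1; 0 0 3 0 -1; 0 0 0 0 -1; 0 0 0 0 -1"

```text
clock: 13.03
position: [0.4994, 0.2645, 0.1269]
ee_rot: [-2.063, -2.367, 0.008]
force: [0.9, -0.6, -0.7]
width: 0.274
gripper_force: 25.0
```

Call:
play_rows:
  increments: "0 0 0 0 -1; 0 0 0 0 -1; 0 0 0 0 -1"

```text
clock: 13.28
position: [0.5018, 0.2659, 0.1304]
ee_rot: [2.064, 2.367, 0.004]
force: [0.6, -0.0, -0.1]
width: 0.277
gripper_force: 25.0
```

```bash
python3 - <<'E'
from h import *
st(); b=vision.get_image("side"); o=arm.observe(); g=np.array(o["position"])+[0,0,.0108]
P=cloud(b); P=P[~np.isnan(P[...,0])]-g; t=np.radians(97.8); d=np.array([np.cos(t),np.sin(t)])
u=P[:,:2]@d; l=P[:,:2]@[d[1],-d[0]]; ax=(u+P[:,2])*.7071; pe=(P[:,2]-u)*.7071
m=(abs(l)<.03)&(abs(pe)<.016)
for k in np.arange(-.07,.11,.01):
    s=m&(ax>k)&(ax<k+.01)
    if s.sum()>2: print(k.round(3),s.sum(),np.percentile(l[s],[5,95]).round(3),np.percentile(pe[s],[5,95]).round(3))
E
```

```text
{'clock': 13.283, 'position': [0.502, 0.266, 0.13], 'ee_rot': [2.064, 2.367, 0.004], 'joints': [-0.191, 0.503, -0.546, 1.797, 0.319, 0.927, -0.739], 'force': [0.557, -0.004, -0.072], 'width': 0.277, 'gripper_force': 24.999}
[[-0.136, 0.991, 0.002], [0.991, 0.136, 0.001], [0.001, 0.003, -1.0]]
0.0 49 [-0.029 -0.011] [-0.012  0.007]
0.01 50 [-0.03  -0.012] [-0.003  0.009]
0.02 57 [-0.03   0.028] [0.006 0.014]
0.03 6 [-0.018  0.02 ] [0.014 0.016]
0.04 277 [-0.025  0.024] [-0.006  0.013]
0.05 64 [-0.023  0.012] [-0.004  0.011]
0.06 48 [-0.008  0.001] [-0.004  0.011]
0.07 50 [-0.008  0.001] [-0.002  0.011]
0.08 52 [-0.008  0.002] [-0.002  0.011]
0.09 139 [-0.008  0.006] [-0.004  0.011]
```

Call:
play_rows:
  increments: "0.36 -0.2 2.5 0 -1; 0 0 2.5 0 -1; 0 0 2.4 0 -1; 0 0 0 0 -1; 0 0 0 0 -1"

```text
clock: 13.75
position: [0.4985, 0.2687, 0.0548]
ee_rot: [2.065, 2.368, -0.001]
force: [0.9, 0.8, -0.4]
width: 0.273
gripper_force: 25.0
```

Call:
play_rows:
  increments: "0 0 0 0 -1; 0 0 0 0 -1; 0 0 0 0 -1; 0 0 0.4 0 -1; 0 0 0.4 0 -1"
  grip_force: 6

```text
clock: 14.17
position: [0.4991, 0.2696, 0.0475]
ee_rot: [2.064, 2.368, 0.004]
force: [0.5, 2.2, 2.3]
width: 0.277
gripper_force: 6.0
```

Call:
play_rows:
  increments: "0 0 0.4 0 -1; 0 0 0.4 0 -1; 0 0 0.4 0 -1; 0 0 0 0 -1; 0 0 0 0 -1"

```text
clock: 14.58
position: [0.498, 0.2681, 0.0341]
ee_rot: [-2.065, -2.368, 0.003]
force: [0.1, 0.4, 0.5]
width: 0.287
gripper_force: 6.0
```

```bash
cat >> h.py <<'E'
def tilt(p,off=.0155,yaw=97.8):
    o=arm.observe(); g=np.array(o["position"])+[0,0,off]
    P=cloud(p); P=P[~np.isnan(P[...,0])]-g; t=np.radians(yaw); d=np.array([np.cos(t),np.sin(t)])
    u=P[:,:2]@d; l=P[:,:2]@[d[1],-d[0]]; m=(abs(l)<.012)&(P[:,2]>-.03)&(P[:,2]<.1)
    for k in np.arange(-.09,.11,.01):
        s=m&(u>k)&(u<k+.01)
        if s.sum()>2: print((k+.005).round(3),s.sum(),np.percentile(P[s,2],[50,95]).round(3))
E
python3 - <<'E'
from h import *
st(); b=vision.get_image("side"); tilt(b)
E
```

```text
{'clock': 14.583, 'position': [0.498, 0.268, 0.034], 'ee_rot': [-2.065, -2.368, 0.003], 'joints': [-0.248, 0.623, -0.483, 1.879, 0.413, 0.741, -0.828], 'force': [0.144, 0.357, 0.452], 'width': 0.287, 'gripper_force': 5.994}
[[-0.136, 0.991, -0.001], [0.991, 0.136, -0.001], [-0.001, -0.001, -1.0]]
-0.075 13 [0.021 0.023]
0.015 41 [0.011 0.015]
0.025 241 [0.066 0.098]
0.035 92 [0.016 0.066]
0.045 103 [0.017 0.019]
0.055 81 [0.014 0.018]
0.065 71 [0.017 0.02 ]
0.075 77 [0.019 0.022]
0.085 74 [0.021 0.023]
0.095 65 [0.021 0.024]
0.105 45 [-0.018 -0.007]
```

Call:
play_rows:
  increments: "0 0 0.3 0 -1; 0 0 0.3 0 -1; 0 0 0.3 0 -1; 0 0 0 0 -1; 0 0 0 0 -1"

```text
clock: 15.05
position: [0.4987, 0.2687, 0.0257]
ee_rot: [2.065, 2.368, 0.001]
force: [2.2, 0.8, 0.1]
width: 0.279
gripper_force: 6.0
```

```bash
python3 - <<'E'
from h import *
st(); b=vision.get_image("side"); tilt(b)
E
```

```text
{'clock': 15.05, 'position': [0.499, 0.269, 0.026], 'ee_rot': [2.065, 2.368, 0.001], 'joints': [-0.254, 0.635, -0.476, 1.884, 0.423, 0.723, -0.836], 'force': [2.227, 0.832, 0.124], 'width': 0.279, 'gripper_force': 6.001}
[[-0.136, 0.991, 0.0], [0.991, 0.136, 0.0], [0.0, 0.0, -1.0]]
-0.085 4 [0.029 0.03 ]
-0.075 12 [0.029 0.032]
0.015 47 [0.009 0.013]
0.025 240 [0.067 0.098]
0.035 113 [0.01  0.066]
0.045 87 [0.01  0.013]
0.055 97 [0.007 0.011]
0.065 73 [0.007 0.01 ]
0.075 75 [0.007 0.009]
0.085 74 [0.007 0.01 ]
0.105 96 [-0.013  0.002]
```

Call:
play_rows:
  increments: "0 0 0 0 -0.2; 0 0 0 0 -0.2; 0 0 0 0 -0.2; 0 0 0 0 -0.2; 0 0 -1 0 -0.2"

```text
clock: 15.52
position: [0.4972, 0.2678, 0.0345]
ee_rot: [-2.064, -2.367, 0.005]
force: [-0.1, -0.3, -0.6]
width: 0.401
gripper_force: 0.0
```

Call:
play_rows:
  increments: "0 0 -2 0 -0.2; 0 0 -4 0 -0.2; 0 0 -4 0 -0.2; 0 0 -4 0 -0.2; 0 0 -4 0 -0.2"

```text
clock: 15.93
position: [0.4976, 0.2686, 0.2184]
ee_rot: [-2.064, -2.368, -0.0]
force: [2.1, 1.2, 0.5]
width: 0.4
gripper_force: 0.0
```

Call:
play_rows:
  increments: "0 0 -4 0 -0.2; 0 0 -4 0 -0.2; 0 0 -4 0 -0.2; -3.5 0 0 6.98 0; -3.5 0 0 6.98 0"

```text
clock: 16.35
position: [0.504, 0.2011, 0.3392]
ee_rot: [2.337, 2.099, 0.01]
force: [0.2, -1.6, -0.9]
width: 0.486
gripper_force: 0.0
```

Call:
play_rows:
  increments: "0 0 0 6.98 0; 0 0 0 6.98 0; 0 0 0 6.98 0; 0 0 0 6.98 0; 0 0 0 6.98 0"

```text
clock: 16.77
position: [0.5031, 0.199, 0.3365]
ee_rot: [-2.863, -1.294, -0.0]
force: [0.4, 1.2, 0.3]
width: 0.502
gripper_force: 0.0
```

Call:
play_rows:
  increments: "0 0 0 6.98 0; 0 0 0 6.98 0; 0 0 0 6.98 0; 0 0 0 6.98 0; 0 0 0 6.98 0"

```text
clock: 17.18
position: [0.5031, 0.1991, 0.3364]
ee_rot: [-3.119, -0.376, -0.0]
force: [0.5, -0.1, -0.1]
width: 0.501
gripper_force: 0.0
```

Call:
play_rows:
  increments: "0 0 0 6.98 0; 0 0 0 6.98 0; 0 0 0 0 0; 0 0 0 0 0"

```text
clock: 17.52
position: [0.5032, 0.1992, 0.3363]
ee_rot: [-3.141, -0.01, -0.0]
force: [1.0, -0.6, -0.6]
width: 0.499
gripper_force: 0.0
```

```bash
python3 - <<'E'
from h import *
st(); a=vision.get_image("top"); b=vision.get_image("side")
t=np.radians(97.8); d=np.array([np.cos(t),np.sin(t)])
for p in (a,b):
    P=cloud(p); P=P[~np.isnan(P[...,0])]-[.4998,.2652,0]
    u=P[:,:2]@d; l=P[:,:2]@[d[1],-d[0]]; m=(abs(l)<.02)&(P[:,2]>.0)&(P[:,2]<.09)
    for k in np.arange(-.08,.12,.01):
        s=m&(u>k)&(u<k+.01)
        if s.sum()>2: h=s&(P[:,2]>np.percentile(P[s,2],50)); print((k+.005).round(3),s.sum(),np.percentile(P[s,2],[50,95]).round(3),np.percentile(l[h],[5,95]).round(3),end=" | ")
    print()
    P=P+[.4998,.2652,0]
    s=P[(P[:,2]>.150)&(P[:,2]<.2)&(P[:,0]>.54)&(P[:,0]<.65)&(abs(P[:,1]+.35)<.06)]
    print(len(s),s[s[:,2]>s[:,2].max()-.006].mean(0).round(4) if len(s) else "")
rest([a,b])
cv2.imwrite("pics/s7.png",np.hstack([cv2.resize(a["frame"][220:380,40:240],(400,320)),cv2.resize(b["frame"][270:470,80:360],(400,320))])[...,::-1])
E
```

```text
{'clock': 17.517, 'position': [0.503, 0.199, 0.336], 'ee_rot': [-3.141, -0.01, -0.0], 'joints': [-0.236, 0.248, -0.306, 1.583, 0.076, 1.323, -2.116], 'force': [1.033, -0.581, -0.606], 'width': 0.499, 'gripper_force': 0.0}
[[1.0, 0.006, 0.0], [0.006, -1.0, 0.0], [0.0, -0.0, -1.0]]
-0.055 33 [0.008 0.04 ] [-0.019  0.003] | -0.015 3 [0.053 0.054] [0.002 0.002] | -0.005 26 [0.053 0.056] [-0.01   0.004] | 0.005 9 [0.008 0.01 ] [-0.019 -0.016] | 
146 [ 0.586  -0.3516  0.1892]
-0.075 411 [0.049 0.073] [-0.019  0.018] | -0.065 121 [0.007 0.067] [-0.017  0.018] | -0.055 67 [0.007 0.044] [-0.018  0.003] | -0.045 51 [0.046 0.054] [-0.01   0.009] | -0.035 138 [0.045 0.054] [-0.011  0.009] | -0.025 209 [0.034 0.053] [-0.017  0.016] | -0.015 146 [0.043 0.053] [-0.011  0.009] | -0.005 155 [0.043 0.054] [-0.011  0.009] | 0.005 154 [0.044 0.053] [-0.011  0.009] | 0.015 128 [0.049 0.053] [-0.009  0.008] | 0.025 132 [0.049 0.054] [-0.009  0.009] | 0.035 192 [0.041 0.053] [-0.012  0.009] | 0.045 145 [0.047 0.054] [-0.009  0.009] | 0.055 259 [0.043 0.052] [-0.018  0.017] | 0.065 168 [0.008 0.049] [-0.009  0.006] | 0.075 168 [0.008 0.05 ] [-0.009  0.006] | 0.085 83 [0.046 0.05 ] [-0.005  0.006] | 0.095 23 [0.049 0.051] [-0.005  0.003] | 0.115 281 [0.018 0.043] [-0.018  0.019] | 
136 [ 0.5858 -0.35    0.1875]
U 321 [0.4815 0.0126 0.1063] [[0.4572, -0.0012, 0.0991], [0.5057, 0.0245, 0.1155]]
L 227 [ 0.4772 -0.0396  0.0562] [[0.4528, -0.0521, 0.0502], [0.5016, -0.0151, 0.0644]]
foot [ 0.4799 -0.0125] ((0.17824669182300568, 0.08654510974884033), 85.49320983886719)
foot [ 0.446  -0.0091] ((0.1801622211933136, 0.1540558636188507), 85.76358032226562)
```

View pics/s7.png

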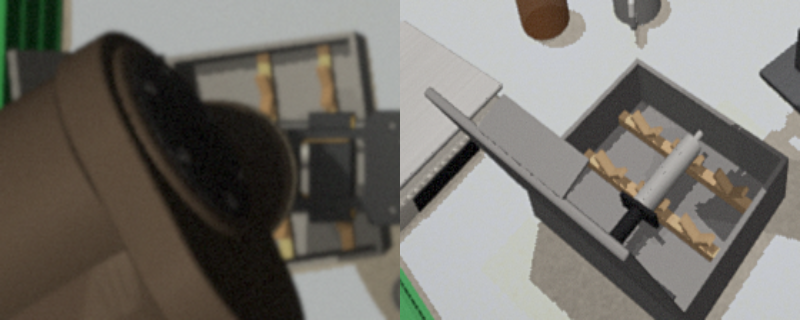

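Call:
play_rows:
  increments: "0.59 3.94 0 0 0; 0.59 3.94 0 0 0; 0.59 3.94 0 0 0; 0.59 3.94 0 0 0; 0.59 3.94 0 0 0"
  grip_force: 25

```text
clock: 18.03
position: [0.5334, 0.0002, 0.336]
ee_rot: [-3.142, -0.008, -0.0]
force: [1.4, -0.3, -0.7]
width: 0.503
gripper_force: 0.0
```

Call:
play_rows:
  increments: "0.59 3.94 0 0 0; 0.59 3.94 0 0 0; 0.59 3.94 0 0 0; 0.59 3.94 0 0 0; 0.59 3.94 0 0 0"

```text
clock: 18.45
position: [0.5632, -0.1968, 0.336]
ee_rot: [-3.141, -0.008, -0.0]
force: [0.7, 0.1, 0.9]
width: 0.498
gripper_force: 0.0
```

Call:
play_rows:
  increments: "0.59 3.94 0 0 0; 0.59 3.94 0 0 0; 0.59 3.94 0 0 0; 0.59 3.94 0 0 0; 0 0 3 0 0"

```text
clock: 18.87
position: [0.5877, -0.3639, 0.3104]
ee_rot: [3.132, -0.008, 0.011]
force: [-0.9, -0.5, 0.5]
width: 0.503
gripper_force: 0.0
```

Call:
play_rows:
  increments: "0 0 3 0 0; 0 0 0 0 0; 0 0 0 0 0; 0 0 0 0 0; 0 0 0 0 0"

```text
clock: 19.28
position: [0.5884, -0.3523, 0.2783]
ee_rot: [3.14, 0.005, 0.005]
force: [0.9, 0.1, 1.1]
width: 0.498
gripper_force: 0.0
```

Call:
play_rows:
  increments: "-0.2 0 3.2 0 0; 0 0 3.2 0 0; 0 0 3.2 0 0; 0 0 3.1 0 0; 0 0 0 0 0"

```text
clock: 19.7
position: [0.583, -0.3507, 0.1442]
ee_rot: [-3.138, -0.005, 0.01]
force: [-1.3, 1.4, -0.7]
width: 0.5
gripper_force: 0.0
```

Call:
play_rows:
  increments: "0 0 0 0 0; 0 0 0 0 0; 0 0 0 0 -1; 0 0 0 0 -1; 0 0 0 0 -1"

```text
clock: 20.12
position: [0.5862, -0.3529, 0.1506]
ee_rot: [3.14, 0.003, 0.004]
force: [-0.6, 0.3, -0.0]
width: 0.33
gripper_force: 0.0
```

Call:
play_rows:
  increments: "0 0 0 0 -1; 0 0 0 0 -1; 0 0 -1 0 -1; 0 0 -3 0 -1; 0 0 -4 0 -1"

```text
clock: 20.53
position: [0.5834, -0.3514, 0.2269]
ee_rot: [-3.138, -0.003, 0.009]
force: [0.4, -0.2, 0.3]
width: 0.192
gripper_force: 25.0
```

Call:
play_rows:
  increments: "0 0 -4 0 -1; 0 0 -4 0 -1; 0 0 -2 0 -1; 0 0 0 0 -1; 0 0 0 0 -1"

```text
clock: 20.95
position: [0.5857, -0.3527, 0.3308]
ee_rot: [3.14, 0.003, 0.004]
force: [-1.0, 0.2, -1.0]
width: 0.192
gripper_force: 25.0
```

```bash
python3 - <<'E'
from h import *
st(); b=vision.get_image("side"); a=vision.get_image("top"); rest([a,b])
W=cloud(b); P=W[~np.isnan(W[...,0])]; q=P[(abs(P[:,0]-.586)<.03)&(abs(P[:,1]+.352)<.03)&(P[:,2]>.15)&(P[:,2]<.35)]
for z in np.arange(.15,.35,.02):
    s=q[(q[:,2]>z)&(q[:,2]<z+.02)]
    if len(s)>3: print(z.round(2),len(s),s.mean(0).round(3))
E
```

```text
{'clock': 20.95, 'position': [0.586, -0.353, 0.331], 'ee_rot': [3.14, 0.003, 0.004], 'joints': [0.477, 0.481, -0.022, 1.242, 0.01, 1.415, -1.113], 'force': [-0.963, 0.182, -0.97], 'width': 0.192, 'gripper_force': 25.0}
[[1.0, 0.002, 0.003], [0.002, -1.0, -0.001], [0.003, 0.001, -1.0]]
U 313 [0.4814 0.0123 0.1063] [[0.4571, -0.001, 0.0994], [0.5058, 0.0229, 0.1162]]
L 223 [ 0.4773 -0.0395  0.056 ] [[0.453, -0.0525, 0.0503], [0.5016, -0.0151, 0.0641]]
foot [ 0.4617 -0.0114] ((0.17785845696926117, 0.12736335396766663), 84.37731170654297)
foot [ 0.4461 -0.009 ] ((0.181255042552948, 0.15608039498329163), 85.21637725830078)
0.19 4 [ 0.586 -0.35   0.209]
0.21 46 [ 0.584 -0.345  0.223]
0.23 101 [ 0.582 -0.344  0.24 ]
0.25 103 [ 0.582 -0.344  0.26 ]
0.27 109 [ 0.583 -0.344  0.28 ]
0.29 107 [ 0.583 -0.344  0.3  ]
0.31 170 [ 0.583 -0.346  0.32 ]
0.33 142 [ 0.581 -0.345  0.342]
```

Call:
play_rows:
  increments: "0 0 0 -7.12 -1; 0 0 0 -7.12 -1; 0 0 0 -7.12 -1; 0 0 0 -7.12 -1; 0 0 0 -7.12 -1"

```text
clock: 21.47
position: [0.5846, -0.3521, 0.3267]
ee_rot: [-2.985, -0.972, 0.004]
force: [-0.8, 0.3, -0.6]
width: 0.193
gripper_force: 25.0
```

Call:
play_rows:
  increments: "0 0 0 -7.12 -1; 0 0 0 -7.12 -1; 0 0 0 -7.12 -1; 0 0 0 -7.12 -1; 0 0 0 -7.12 -1"

```text
clock: 21.88
position: [0.5846, -0.3521, 0.3267]
ee_rot: [-2.544, -1.837, 0.002]
force: [0.7, -0.2, -0.5]
width: 0.194
gripper_force: 25.0
```

Call:
play_rows:
  increments: "0 0 0 -7.12 -1; 0 0 0 -7.12 -1; 3.42 -1.67 0 0 -1; 3.42 -1.67 0 0 -1; 3.42 -1.67 0 0 -1"

```text
clock: 22.3
position: [0.5417, -0.2451, 0.3263]
ee_rot: [-2.304, -2.13, 0.002]
force: [0.1, 1.4, -0.5]
width: 0.19
gripper_force: 25.0
```

Call:
play_rows:
  increments: "3.42 -1.67 0 0 -1; 3.42 -1.67 0 0 -1; 3.42 -1.67 0 0 -1; 3.42 -1.67 0 0 -1; 3.42 -1.67 0 0 -1"

```text
clock: 22.72
position: [0.4714, -0.0678, 0.3273]
ee_rot: [-2.305, -2.132, 0.003]
force: [1.1, 1.7, -0.5]
width: 0.186
gripper_force: 25.0
```

Call:
play_rows:
  increments: "0 0 0 0 -1; 0 0 0 0 -1; 0 0 0 0 -1; 0 0 0 0 -1; 0 0 0 0 -1"

```text
clock: 23.13
position: [0.4734, -0.0706, 0.3281]
ee_rot: [-2.308, -2.13, 0.001]
force: [-0.4, 0.6, -0.4]
width: 0.195
gripper_force: 25.0
```

```bash
python3 - <<'E'
from h import *
st(); b=vision.get_image("side"); rest([b]);
W=cloud(b); P=W[~np.isnan(W[...,0])]; q=P[(abs(P[:,0]-.476)<.04)&(abs(P[:,1]+.07)<.04)&(P[:,2]>.15)&(P[:,2]<.35)]
for z in np.arange(.15,.35,.02):
    s=q[(q[:,2]>z)&(q[:,2]<z+.02)]
    if len(s)>3: print(z.round(2),len(s),s.mean(0).round(3))
E
```

```text
{'clock': 23.133, 'position': [0.473, -0.071, 0.328], 'ee_rot': [-2.308, -2.13, 0.001], 'joints': [0.455, 0.161, -0.483, 1.72, 0.077, 1.281, -0.124], 'force': [-0.382, 0.587, -0.381], 'width': 0.195, 'gripper_force': 25.0}
[[0.08, 0.997, -0.001], [0.997, -0.08, 0.0], [0.0, -0.001, -1.0]]
U 148 [0.4804 0.0132 0.1057] [[0.456, -0.0005, 0.0993], [0.5048, 0.0238, 0.1152]]
L 83 [ 0.4771 -0.0396  0.0561] [[0.4531, -0.0524, 0.0501], [0.5011, -0.0145, 0.0626]]
foot [ 0.4519 -0.0151] ((0.15561184287071228, 0.19074122607707977), 0.6323454976081848)
0.19 10 [ 0.472 -0.068  0.207]
0.21 70 [ 0.47  -0.062  0.223]
0.23 142 [ 0.469 -0.062  0.24 ]
0.25 146 [ 0.469 -0.062  0.26 ]
0.27 151 [ 0.47  -0.062  0.28 ]
0.29 145 [ 0.47  -0.061  0.3  ]
0.31 285 [ 0.47  -0.064  0.319]
0.33 288 [ 0.473 -0.062  0.341]
```

Call:
play_rows:
  increments: "0.1 0.15 4.1 0 -1; 0 0 4.1 0 -1; 0 0 4.1 0 -1; 0 0 3.9 0 -1; 0 0 0 0 -1"

```text
clock: 23.6
position: [0.4704, -0.0692, 0.1604]
ee_rot: [-2.301, -2.126, 0.011]
force: [-1.9, -0.3, -1.3]
width: 0.191
gripper_force: 25.0
```

Call:
play_rows:
  increments: "0 0 0 0 -1; 0 0 0 0 -1; 0 0 0 0 -1; 0 0 0 0 -1"
  grip_force: 6

```text
clock: 23.93
position: [0.4765, -0.0686, 0.169]
ee_rot: [2.304, 2.131, 0.004]
force: [-0.5, 0.1, -0.6]
width: 0.192
gripper_force: 6.0
```

Call:
play_rows:
  increments: "0.7 0 0 0 -1; 0.7 0 0.1 0 -1; 0.7 0 0.2 0 -1; 0.7 0 0.2 0 -1; 0.93 0 0.18 0 -1"

```text
clock: 24.35
position: [0.478, -0.0306, 0.16]
ee_rot: [2.306, 2.133, 0.0]
force: [-0.1, -0.8, 3.2]
width: 0.195
gripper_force: 6.0
```

Call:
play_rows:
  increments: "0.73 0 0.28 0 -1; 0.9 0 0.3 0 -1; 0.91 0 0.31 0 -1; 0.85 0 0.42 0 -1; 0.86 0 0.43 0 -1"

```text
clock: 24.77
position: [0.4811, 0.0122, 0.142]
ee_rot: [-2.306, -2.134, 0.0]
force: [0.6, 0.6, 1.3]
width: 0.189
gripper_force: 6.0
```

```bash
python3 - <<'E'
from h import *
st(); b=vision.get_image("side"); rest([b])
P=cloud(b); f=b["frame"].astype(int); g=(abs(f[...,0]-f[...,2])<25)
P=P[g]; P=P[(abs(P[:,0]-.478)<.03)&(P[:,1]>-.11)&(P[:,1]<.07)&(P[:,2]>.02)&(P[:,2]<.17)]
for z in np.arange(.02,.17,.015):
    s=P[(P[:,2]>z)&(P[:,2]<z+.015)]
    if len(s)>3: print(z.round(3),len(s),np.percentile(s[:,1],[5,50,95]).round(3),np.percentile(s[:,0],[2,98]).round(3))
E
```

```text
{'clock': 24.767, 'position': [0.481, 0.012, 0.142], 'ee_rot': [-2.306, -2.134, 0.0], 'joints': [0.255, 0.349, -0.491, 1.989, 0.215, 0.854, -0.431], 'force': [0.638, 0.63, 1.327], 'width': 0.189, 'gripper_force': 5.999}
[[0.077, 0.997, -0.0], [0.997, -0.077, 0.0], [0.0, -0.0, -1.0]]
U 128 [0.4807 0.0133 0.1062] [[0.4571, 0.0008, 0.0992], [0.5043, 0.0226, 0.1138]]
L 66 [ 0.4766 -0.0365  0.0551] [[0.4528, -0.0488, 0.0501], [0.5005, -0.0142, 0.0625]]
foot [ 0.4468 -0.0092] ((0.17960035800933838, 0.15542694926261902), 86.25120544433594)
0.02 98 [0.02  0.035 0.038] [0.467 0.498]
0.035 101 [-0.036  0.036  0.038] [0.466 0.497]
0.05 139 [-0.049  0.035  0.038] [0.464 0.498]
0.065 156 [-0.044  0.034  0.038] [0.465 0.498]
0.08 84 [-0.038 -0.014  0.036] [0.466 0.498]
0.095 74 [-0.03  -0.012  0.021] [0.466 0.5  ]
0.11 16 [-0.005  0.     0.007] [0.473 0.505]
0.125 80 [-0.004  0.003  0.01 ] [0.454 0.492]
0.14 80 [-0.004  0.021  0.024] [0.457 0.503]
0.155 154 [0.009 0.021 0.025] [0.455 0.507]
```

Tilting the same way as the first; finish the arc, release and rise over the rest.

Call:
play_rows:
  increments: "0.8 0 0.53 0 -1; 0.79 0 0.53 0 -1; 0.65 0 0.56 0 -1; 0.64 0 0.56 0 -1; 0 0 0 0 -1"

```text
clock: 25.23
position: [0.4831, 0.0412, 0.1196]
ee_rot: [-2.304, -2.135, 0.0]
force: [1.6, -1.4, -0.1]
width: 0.197
gripper_force: 6.0
```

Call:
play_rows:
  increments: "0 0 0 0 -0.1; 0 0 0 0 -0.1; 0 0 0 0 -0.1; 0 0 -1 0 -0.1; 0 0 -3 0 -0.1"

```text
clock: 25.65
position: [0.481, 0.039, 0.1588]
ee_rot: [-2.304, -2.13, 0.008]
force: [1.3, -0.4, 0.8]
width: 0.442
gripper_force: 0.0
```

Call:
play_rows:
  increments: "0 0 -4 0 -0.1; 0 0 -4 0 -0.1; 0 0 -4 0 -0.1; -2.85 0 0 0 -0.1; -2.85 0 0 0 -0.1"

```text
clock: 26.07
position: [0.4803, -0.0159, 0.2846]
ee_rot: [2.299, 2.135, 0.008]
force: [1.7, 0.2, -1.0]
width: 0.451
gripper_force: 0.0
```

Call:
play_rows:
  increments: "0 0 3 0 -0.1; 0 0 3 0 -0.1; 0 0 3 0 -0.1; 0 0 0 0 -0.1; 0 0 0 0 -0.1"

```text
clock: 26.48
position: [0.4781, -0.0171, 0.1909]
ee_rot: [-2.305, -2.132, 0.003]
force: [-0.4, -0.4, 0.8]
width: 0.451
gripper_force: 0.0
```

Call:
play_rows:
  increments: "0 0 0 0 -0.1; 0 0 0 0 -0.1; 0 0 0 0 -0.1"

```text
clock: 26.73
position: [0.48, -0.0168, 0.1925]
ee_rot: [2.304, 2.132, 0.003]
force: [-0.1, -0.0, -0.1]
width: 0.452
gripper_force: 0.0
```

```bash
python3 - <<'E'
from h import *
st(); b=vision.get_image("side"); w=vision.get_image("wrist");  rest([b])
cv2.imwrite("pics/s8.png",np.hstack([cv2.resize(b["frame"][230:350,320:440],(400,400)),cv2.resize(w["frame"],(533,400))[:,66:466]])[...,::-1])
W=cloud(w); P=W[~np.isnan(W[...,0])]
P=P[(abs(P[:,0]-.479)<.016)&(P[:,1]>-.09)&(P[:,1]<.07)&(P[:,2]>.03)&(P[:,2]<.17)]
for y in np.arange(-.09,.07,.01):
    s=P[(P[:,1]>y)&(P[:,1]<y+.01)]
    if len(s)>3: print(y.round(3),len(s),np.percentile(s[:,2],[50,90]).round(3),np.percentile(s[:,0],[2,98]).round(3))
E
```

```text
{'clock': 26.733, 'position': [0.48, -0.017, 0.192], 'ee_rot': [2.304, 2.132, 0.003], 'joints': [0.322, 0.28, -0.486, 1.932, 0.158, 0.964, -0.317], 'force': [-0.074, -0.035, -0.055], 'width': 0.452, 'gripper_force': 0.0}
[[0.078, 0.997, 0.003], [0.997, -0.078, -0.0], [0.0, 0.003, -1.0]]
U 47 [0.475  0.0192 0.1021] [[0.4562, 0.0009, 0.0992], [0.4938, 0.0231, 0.1089]]
L 66 [ 0.4706 -0.0356  0.0543] [[0.4531, -0.0486, 0.0501], [0.4881, -0.0088, 0.0623]]
foot [ 0.4468 -0.0096] ((0.17983323335647583, 0.15369360148906708), 86.19357299804688)
-0.07 65 [0.057 0.059] [0.466 0.484]
-0.06 232 [0.062 0.068] [0.464 0.494]
-0.05 325 [0.071 0.078] [0.464 0.495]
-0.04 331 [0.082 0.088] [0.464 0.494]
-0.03 331 [0.093 0.098] [0.465 0.489]
-0.02 379 [0.103 0.108] [0.466 0.49 ]
-0.01 428 [0.113 0.119] [0.467 0.49 ]
-0.0 760 [0.121 0.124] [0.465 0.495]
0.01 895 [0.118 0.131] [0.464 0.494]
0.02 729 [0.135 0.142] [0.464 0.494]
0.03 687 [0.147 0.153] [0.467 0.494]
0.04 721 [0.151 0.155] [0.475 0.491]
0.05 81 [0.146 0.148] [0.477 0.487]
```

View pics/s8.png

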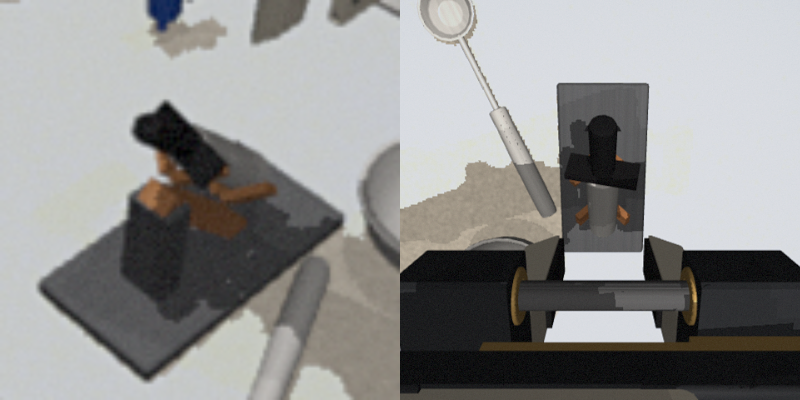

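Call:
play_rows:
  increments: "-0.5 -0.1 3.2 0 -0.1; 0 0 3.2 0 -0.1; 0 0 3.2 0 -0.1; 0 0 2.9 0 -0.1; 0 0 0 0 -0.1"
  grip_force: 25

```text
clock: 27.25
position: [0.4746, -0.0222, 0.0619]
ee_rot: [-2.303, -2.13, 0.008]
force: [-0.9, -0.3, -0.2]
width: 0.452
gripper_force: 0.0
```

Call:
play_rows:
  increments: "0 0 0 0 -0.1; 0 0 0 0 -0.1; 0 0 0 0 -1; 0 0 0 0 -1; 0 0 0 0 -1"

```text
clock: 27.67
position: [0.4785, -0.0219, 0.0671]
ee_rot: [2.305, 2.132, 0.003]
force: [6.0, -0.9, 2.5]
width: 0.281
gripper_force: 5.0
```

Call:
play_rows:
  increments: "0 0 0 0 -1; 0 0 -1 0 -1; 0 0 -2 0 -1; 0 0 -3 0 -1; 0 0 -4 0 -1"

```text
clock: 28.08
position: [0.4755, -0.0218, 0.1658]
ee_rot: [-2.303, -2.132, 0.005]
force: [0.5, 0.1, -0.7]
width: 0.282
gripper_force: 25.0
```

Call:
play_rows:
  increments: "0 0 -4 0 -1; 0 0 -1 0 -1; 0 0 0 0 -1; 0 0 0 0 -1; 0 0 0 0 -1"

```text
clock: 28.5
position: [0.4765, -0.0221, 0.2147]
ee_rot: [-2.305, -2.132, 0.003]
force: [-0.7, 0.6, -1.1]
width: 0.276
gripper_force: 25.0
```

Call:
play_rows:
  increments: "0 0 0 -6.15 -1; 0 0 0 -6.15 -1; 3.15 1.4 0 0 -1; 3.15 1.4 0 0 -1; 3.15 1.4 0 0 -1"

```text
clock: 28.92
position: [0.5055, 0.0777, 0.2139]
ee_rot: [-2.065, -2.365, 0.004]
force: [0.6, -0.1, -0.7]
width: 0.278
gripper_force: 25.0
```

Call:
play_rows:
  increments: "3.15 1.4 0 0 -1; 3.15 1.4 0 0 -1; 3.15 1.4 0 0 -1; 3.15 1.4 0 0 -1; 3.15 1.4 0 0 -1"

```text
clock: 29.33
position: [0.5533, 0.2442, 0.2134]
ee_rot: [-2.063, -2.367, 0.006]
force: [1.0, 0.2, -0.2]
width: 0.277
gripper_force: 25.0
```

Call:
play_rows:
  increments: "3.15 1.4 0 0 -1; 0 0 3 0 -1; 0 0 3 0 -1; 0 0 2.6 0 -1; 0 0 0 0 -1"

```text
clock: 29.75
position: [0.5597, 0.2736, 0.1222]
ee_rot: [-2.06, -2.366, 0.018]
force: [-1.5, -0.7, -1.9]
width: 0.277
gripper_force: 25.0
```

Call:
play_rows:
  increments: "0 0 0 0 -1; 0 0 0 0 -1; 0 0 0 0 -1; 0 0 0 0 -1"

```text
clock: 30.08
position: [0.5645, 0.2767, 0.1314]
ee_rot: [2.064, 2.367, 0.004]
force: [0.6, 0.4, -0.3]
width: 0.278
gripper_force: 25.0
```

```bash
python3 - <<'E'
from h import *
st(); b=vision.get_image("side"); o=arm.observe(); g=np.array(o["position"])+[0,0,.0155]
P=cloud(b); P=P[~np.isnan(P[...,0])]-g; t=np.radians(97.8); d=np.array([np.cos(t),np.sin(t)])
u=P[:,:2]@d; l=P[:,:2]@[d[1],-d[0]]; ax=(u+P[:,2])*.7071; pe=(P[:,2]-u)*.7071
m=(abs(l)<.03)&(abs(pe)<.016)
for k in np.arange(.03,.12,.005):
    s=m&(ax>k)&(ax<k+.005)
    if s.sum()>2: print(k.round(3),s.sum(),np.percentile(l[s],[5,95]).round(3),np.percentile(pe[s],[5,95]).round(3))
E
```

```text
{'clock': 30.083, 'position': [0.564, 0.277, 0.131], 'ee_rot': [2.064, 2.367, 0.004], 'joints': [-0.187, 0.589, -0.536, 1.642, 0.344, 1.003, -0.698], 'force': [0.611, 0.446, -0.311], 'width': 0.278, 'gripper_force': 24.995}
[[-0.136, 0.991, 0.002], [0.991, 0.136, 0.001], [0.001, 0.002, -1.0]]
0.03 3 [-0.012 -0.01 ] [0.003 0.004]
0.04 16 [-0.026  0.01 ] [-0.012  0.012]
0.045 264 [-0.025  0.023] [-0.011  0.012]
0.05 44 [-0.024  0.015] [-0.009  0.01 ]
0.055 22 [-0.008 -0.002] [-0.004  0.008]
0.06 31 [-0.017  0.017] [-0.005  0.015]
0.065 38 [-0.022  0.025] [-0.006  0.016]
0.07 26 [-0.009 -0.   ] [-0.004  0.008]
0.075 28 [-0.008 -0.   ] [-0.005  0.008]
0.08 27 [-0.008  0.003] [-0.005  0.008]
0.085 27 [-0.008 -0.   ] [-0.006  0.008]
0.09 37 [-0.008  0.005] [-0.006  0.008]
0.095 94 [-0.008  0.007] [-0.007  0.006]
```

Call:
play_rows:
  increments: "0 -0.15 2.5 0 -1; 0 0 2.5 0 -1; 0 0 2.5 0 -1; 0 0 0 0 -1; 0 0 0 0 -1"

```text
clock: 30.55
position: [0.5622, 0.2759, 0.0547]
ee_rot: [-2.064, -2.368, 0.001]
force: [0.3, 0.6, -1.2]
width: 0.277
gripper_force: 24.9
```

Call:
play_rows:
  increments: "0 0 0 0 -1; 0 0 0 0 -1; 0 0 0 0 -1; 0 0 0.4 0 -1; 0 0 0.4 0 -1"
  grip_force: 6

```text
clock: 30.97
position: [0.5627, 0.2771, 0.0476]
ee_rot: [2.064, 2.368, 0.004]
force: [-0.2, 2.8, 1.7]
width: 0.279
gripper_force: 6.0
```

Call:
play_rows:
  increments: "0 0 0.4 0 -1; 0 0 0.4 0 -1; 0 0 0.4 0 -1; 0 0 0 0 -1; 0 0 0 0 -1"

```text
clock: 31.38
position: [0.5618, 0.2753, 0.034]
ee_rot: [-2.064, -2.368, 0.003]
force: [-0.5, 0.1, 0.4]
width: 0.277
gripper_force: 6.0
```

Call:
play_rows:
  increments: "0 0 0.3 0 -1; 0 0 0.3 0 -1; 0 0 0.3 0 -1; 0 0 0 0 -1; 0 0 0 0 -1"

```text
clock: 31.8
position: [0.5623, 0.2759, 0.0256]
ee_rot: [2.064, 2.368, -0.0]
force: [0.2, 0.9, -0.5]
width: 0.28
gripper_force: 6.0
```

```bash
python3 - <<'E'
from h import *
st(); b=vision.get_image("side"); tilt(b)
E
```

```text
{'clock': 31.8, 'position': [0.562, 0.276, 0.026], 'ee_rot': [2.064, 2.368, -0.0], 'joints': [-0.225, 0.708, -0.48, 1.728, 0.427, 0.811, -0.768], 'force': [0.229, 0.874, -0.461], 'width': 0.28, 'gripper_force': 6.0}
[[-0.136, 0.991, 0.0], [0.991, 0.136, -0.0], [-0.0, 0.0, -1.0]]
-0.075 47 [0.029 0.032]
0.015 39 [0.01  0.013]
0.025 194 [0.067 0.097]
0.035 126 [0.01  0.066]
0.045 85 [0.01  0.013]
0.055 99 [0.008 0.012]
0.065 64 [0.007 0.01 ]
0.075 71 [0.007 0.009]
0.085 70 [0.007 0.01 ]
0.095 13 [0.008 0.01 ]
```

Call:
play_rows:
  increments: "0 0 0 0 -0.2; 0 0 0 0 -0.2; 0 0 0 0 -0.2; 0 0 0 0 -0.2; 0 0 -1 0 -0.2"

```text
clock: 32.27
position: [0.561, 0.2751, 0.0343]
ee_rot: [-2.064, -2.368, 0.005]
force: [0.0, -0.3, -0.1]
width: 0.4
gripper_force: 0.0
```

Call:
play_rows:
  increments: "0 0 -2 0 -0.2; 0 0 -4 0 -0.2; 0 0 -4 0 -0.2; 0 0 -4 0 -0.2; 0 0 -4 0 -0.2"

```text
clock: 32.68
position: [0.5616, 0.276, 0.2185]
ee_rot: [-2.063, -2.369, -0.001]
force: [0.7, -0.1, 1.1]
width: 0.399
gripper_force: 0.0
```

Call:
play_rows:
  increments: "0 0 -4 0 -0.2; 0 0 -4 0 -0.2; 0 0 -4 0 -0.2; 0 0 -4 0 -1; -3.5 0 0 0 -1"

```text
clock: 33.1
position: [0.5653, 0.2504, 0.3854]
ee_rot: [-2.051, -2.379, -0.022]
force: [-0.6, -0.2, 0.4]
width: 0.303
gripper_force: 0.0
```

Call:
play_rows:
  increments: "-3.5 0 0 0 -1; -3.5 0 0 0 -1; 0 0 0 0 -1; 0 0 0 0 -1; 0 0 0 0 -1"

```text
clock: 33.52
position: [0.576, 0.1724, 0.3764]
ee_rot: [-2.064, -2.368, -0.001]
force: [-0.3, 0.3, 0.6]
width: 0.008
gripper_force: 0.0
```

```bash
cat >> h.py <<'E'
C=np.array([.497,.286]); T=np.radians(7.8); X=np.array([np.cos(T),np.sin(T)]); Y=np.array([-X[1],X[0]])
def casef(p):
    P=cloud(p); P=P[~np.isnan(P[...,0])]; q=P[:,:2]-C
    return np.c_[q@X,q@Y,P[:,2]]
E
python3 - <<'E'
from h import *
st(); a=vision.get_image("top"); b=vision.get_image("side")
for n,p in(("top",a),("side",b)):
    Q=casef(p)
    for sl in(0,.064):
        s=Q[(abs(Q[:,0]-sl)<.012)&(Q[:,2]<.09)&(Q[:,1]<.088)&(Q[:,1]>-.09)]
        print(n,sl,[(round(k,2),np.percentile(s[(s[:,1]>k)&(s[:,1]<k+.02),2],90).round(3)) for k in np.arange(-.08,.08,.02) if ((s[:,1]>k)&(s[:,1]<k+.02)).sum()>3])
    L=Q[(abs(Q[:,0])<.11)&(Q[:,1]>.09)&(Q[:,1]<.19)&(Q[:,2]>.09)]
    print("lid",[(round(z,2),len(s),np.percentile(s[:,1],[3,50,97]).round(3)) for z in np.arange(.09,.29,.02) for s in [L[(L[:,2]>z)&(L[:,2]<z+.02)]] if len(s)>3])
    B=Q[(abs(Q[:,0])<.17)&(Q[:,1]>.16)&(Q[:,1]<.36)&(Q[:,2]>.03)]
    print("behind",len(B),[(round(k,2),s[:,2].max().round(3),np.percentile(s[:,0],[2,98]).round(2)) for k in np.arange(.16,.36,.02) for s in [B[(B[:,1]>k)&(B[:,1]<k+.02)]] if len(s)>5])
    P=Q; 
E
```

```text
{'clock': 33.517, 'position': [0.576, 0.172, 0.376], 'ee_rot': [-2.064, -2.368, -0.001], 'joints': [0.001, 0.376, -0.566, 1.346, 0.199, 1.475, -0.414], 'force': [-0.263, 0.288, 0.585], 'width': 0.008, 'gripper_force': 0.0}
[[-0.137, 0.991, 0.0], [0.991, 0.137, 0.001], [0.001, 0.0, -1.0]]
top 0 []
top 0.064 []
lid [(np.float64(0.21), 39, array([0.132, 0.135, 0.139])), (np.float64(0.23), 108, array([0.137, 0.14 , 0.144])), (np.float64(0.25), 244, array([0.142, 0.146, 0.153]))]
behind 65 [(np.float64(0.28), np.float64(0.124), array([0.03, 0.04])), (np.float64(0.3), np.float64(0.124), array([0.04, 0.04])), (np.float64(0.32), np.float64(0.111), array([0.04, 0.04]))]
side 0 [(np.float64(-0.08), np.float64(0.053)), (np.float64(-0.06), np.float64(0.053)), (np.float64(-0.04), np.float64(0.053)), (np.float64(-0.02), np.float64(0.053)), (np.float64(0.0), np.float64(0.053)), (np.float64(0.02), np.float64(0.052)), (np.float64(0.04), np.float64(0.049)), (np.float64(0.06), np.float64(0.05))]
side 0.064 [(np.float64(-0.08), np.float64(0.052)), (np.float64(-0.06), np.float64(0.053)), (np.float64(-0.0
[... 201 characters left out ...]
.float64(0.049))]
lid [(np.float64(0.09), 63, array([0.106, 0.108, 0.111])), (np.float64(0.11), 66, array([0.112, 0.114, 0.117])), (np.float64(0.13), 76, array([0.117, 0.12 , 0.122])), (np.float64(0.15), 77, array([0.123, 0.125, 0.128])), (np.float64(0.17), 88, array([0.129, 0.131, 0.134])), (np.float64(0.19), 93, array([0.134, 0.137, 0.14 ])), (np.float64(0.21), 105, array([0.14 , 0.143, 0.145])), (np.float64(0.23), 107, array([0.146, 0.148, 0.151])), (np.float64(0.25), 2371, array([0.133, 0.148, 0.154])), (np.float64(0.27), 1049, array([0.119, 0.126, 0.136]))]
behind 513 [(np.float64(0.22), np.float64(0.123), array([0.06, 0.17])), (np.float64(0.24), np.float64(0.122), array([0.03, 0.07]))]
```

Call:
play_rows:
  increments: "3.6 -0.69 0 0 -1; 3.6 -0.69 0 0 -1; 3.6 -0.69 0 0 -1; 3.6 -0.69 0 0 -1; 3.6 -0.69 0 0 -1"

```text
clock: 34.03
position: [0.516, 0.3485, 0.3759]
ee_rot: [-2.061, -2.37, -0.0]
force: [1.1, 1.3, 0.0]
width: 0.005
gripper_force: 0.0
```

Call:
play_rows:
  increments: "3.6 -0.69 0 0 -1; 3.6 -0.69 0 0 -1; 3.6 -0.69 0 0 -1; 3.6 -0.69 0 0 -1; 0 0 0 0 -1"

```text
clock: 34.45
position: [0.4631, 0.493, 0.3746]
ee_rot: [-2.045, -2.377, 0.002]
force: [-0.7, -0.5, 0.7]
width: 0.0
gripper_force: 0.0
```

Call:
play_rows:
  increments: "0 0 0 0 -1; 0 0 0 0 -1; 0 0 0 0 -1; 0 0 0 0 -1"

```text
clock: 34.78
position: [0.4716, 0.4834, 0.3759]
ee_rot: [2.066, 2.366, 0.0]
force: [-0.6, -0.0, 0.2]
width: 0.006
gripper_force: 0.0
```

```bash
cat >> h.py <<'E'
def vz():
    o=arm.observe(); q=np.array(o["position"][:2])-C; print("l,v,z",np.round([q@X,q@Y,o["position"][2]],4),"F",np.round(o["force"],1))
E
python3 - <<'E'
from h import *
st(); vz()
E
```

```text
{'clock': 34.783, 'position': [0.472, 0.483, 0.376], 'ee_rot': [2.066, 2.366, 0.0], 'joints': [-0.543, 0.524, -0.605, 1.137, 0.289, 1.561, -0.95], 'force': [-0.637, -0.038, 0.238], 'width': 0.006, 'gripper_force': 0.0}
[[-0.135, 0.991, 0.001], [0.991, 0.135, -0.0], [-0.0, 0.001, -1.0]]
l,v,z [0.0016 0.1991 0.3759] F [-0.6 -0.   0.2]
```

Call:
play_rows:
  increments: "0 0 3.4 0 -1; 0 0 3.4 0 -1; 0 0 3.4 0 -1; 0 0 3.4 0 -1; 0 0 0 0 -1"

```text
clock: 35.2
position: [0.4701, 0.48, 0.2329]
ee_rot: [2.065, 2.365, -0.016]
force: [0.0, -0.8, -1.1]
width: 0.004
gripper_force: 0.0
```

Call:
play_rows:
  increments: "0 0 0 0 -1; 0 0 0 0 -1; -1.5 0 0 0 -1; -1.5 0 0 0 -1; -1.5 0 -0.1 0 -1"

```text
clock: 35.62
position: [0.4775, 0.4414, 0.2441]
ee_rot: [-2.063, -2.368, -0.009]
force: [0.2, 3.2, 2.3]
width: 0.006
gripper_force: 1.6
```

Call:
play_rows:
  increments: "-1.5 0 -0.2 0 -1; -1.5 0 -0.2 0 -1; -1.2 0 -0.2 0 -1; 0 0 0 0 -1; 0 0 0 0 -1"

```text
clock: 36.03
position: [0.4835, 0.3983, 0.2485]
ee_rot: [2.065, 2.366, 0.004]
force: [-0.4, 0.8, -0.1]
width: 0.006
gripper_force: 0.0
```

```bash
cat >> h.py <<'E'
def lidm(p):
    Q=casef(p); L=Q[(abs(Q[:,0])<.115)&(abs(Q[:,0])>.07)&(Q[:,1]>-.13)&(Q[:,1]<.19)&(Q[:,2]>.08)&(Q[:,2]<.29)]
    print("lid",[(round(z,2),len(s),np.percentile(s[:,1],[3,50,97]).round(3).tolist()) for z in np.arange(.08,.29,.02) for s in [L[(L[:,2]>z)&(L[:,2]<z+.02)]] if len(s)>3])
E
python3 - <<'E'
from h import *
vz(); lidm(vision.get_image("side"))
E
```

```text
l,v,z [0.0019 0.1131 0.2485] F [-0.4  0.8 -0.1]
lid [(np.float64(0.08), 272, [0.099, 0.1, 0.101]), (np.float64(0.1), 292, [0.099, 0.1, 0.101]), (np.float64(0.12), 306, [0.099, 0.1, 0.101]), (np.float64(0.14), 333, [0.099, 0.1, 0.1]), (np.float64(0.16), 343, [0.099, 0.1, 0.1]), (np.float64(0.18), 312, [0.099, 0.1, 0.1]), (np.float64(0.2), 235, [0.099, 0.1, 0.1]), (np.float64(0.22), 252, [0.099, 0.1, 0.1]), (np.float64(0.24), 294, [0.099, 0.099, 0.1]), (np.float64(0.26), 378, [0.092, 0.098, 0.1])]
```

Call:
play_rows:
  increments: "-2.05 0 0.27 0 -1; -2.05 0 0.27 0 -1; -2.15 0 0.78 0 -1; -2.15 0 0.78 0 -1; 0 0 0 0 -1"

```text
clock: 36.5
position: [0.495, 0.3111, 0.2243]
ee_rot: [2.067, 2.364, -0.005]
force: [0.7, -0.9, -1.1]
width: 0.003
gripper_force: 0.0
```

Call:
play_rows:
  increments: "-1.87 0 1.31 0 -1; -1.87 0 1.31 0 -1; -1.48 0 1.75 0 -1; -1.48 0 1.75 0 -1; 0 0 0 0 -1"

```text
clock: 36.92
position: [0.5027, 0.2457, 0.1617]
ee_rot: [-2.067, -2.366, 0.008]
force: [-1.0, -2.1, -0.3]
width: 0.01
gripper_force: 0.0
```

Call:
play_rows:
  increments: "0 0 0 0 -1; 0 0 0 0 -1; 0 0 0 0 -1"

```text
clock: 37.17
position: [0.5034, 0.251, 0.1658]
ee_rot: [-2.062, -2.37, -0.004]
force: [-0.2, 0.8, 0.0]
width: 0.007
gripper_force: 0.0
```

```bash
python3 - <<'E'
from h import *
vz(); lidm(vision.get_image("side"))
E
```

```text
l,v,z [ 0.0016 -0.0355  0.1658] F [-0.2  0.8  0. ]
lid [(np.float64(0.08), 1670, [0.059, 0.076, 0.094]), (np.float64(0.1), 1649, [0.022, 0.04, 0.058]), (np.float64(0.12), 1575, [-0.015, 0.003, 0.021]), (np.float64(0.14), 1485, [-0.051, -0.033, -0.016]), (np.float64(0.16), 712, [-0.078, -0.065, -0.051]), (np.float64(0.22), 207, [-0.067, -0.03, 0.001]), (np.float64(0.24), 361, [-0.065, -0.006, 0.001]), (np.float64(0.26), 1591, [-0.067, -0.027, 0.001])]
```

Call:
play_rows:
  increments: "-1.2 0 2 0 -1; -1.3 0 2 0 -1; -1.2 0 1.4 0 -1; -1.2 0 1 0 -1; 0 0 0 0 -1"

```text
clock: 37.63
position: [0.5097, 0.1974, 0.099]
ee_rot: [2.067, 2.366, -0.005]
force: [-0.3, -1.7, 0.4]
width: 0.005
gripper_force: 0.0
```

Call:
play_rows:
  increments: "0 0 0 0 -1; 0 0 0.2 0 -1; 0 0 0.2 0 -1; 0 0 0.2 0 -1; 0 0 0 0 -1"

```text
clock: 38.05
position: [0.51, 0.2008, 0.0947]
ee_rot: [2.063, 2.369, 0.001]
force: [0.1, -0.6, 0.8]
width: 0.006
gripper_force: 0.3
```

```bash
python3 - <<'E'
from h import *
vz(); lidm(vision.get_image("side"))
E
```

```text
l,v,z [ 0.0014 -0.0861  0.0947] F [ 0.1 -0.6  0.8]
lid [(np.float64(0.08), 6279, [-0.097, 0.003, 0.085]), (np.float64(0.16), 309, [-0.116, -0.064, -0.049]), (np.float64(0.18), 281, [-0.115, -0.051, -0.049]), (np.float64(0.2), 1129, [-0.118, -0.082, -0.051])]
```

Lid is near the catch; press on in small steps watching the force.

Call:
play_rows:
  increments: "0 0 0.2 0 -1; 0 0 0.2 0 -1; 0 0 0.2 0 -1; 0 0 0.2 0 -1; 0 0 0 0 -1"

```text
clock: 38.52
position: [0.5101, 0.2, 0.0865]
ee_rot: [2.064, 2.368, 0.0]
force: [1.1, 0.3, 3.3]
width: 0.004
gripper_force: 1.3
```

Call:
play_rows:
  increments: "0 0 0.2 0 -1; 0 0 0.2 0 -1; 0 0 0.2 0 -1; 0 0 0 0 -1; 0 0 0 0 -1"

```text
clock: 38.93
position: [0.5099, 0.2001, 0.0802]
ee_rot: [-2.064, -2.368, 0.0]
force: [0.8, -0.1, 1.6]
width: 0.004
gripper_force: 0.4
```

```bash
cat >> h.py <<'E'
def lidang(p):
    Q=casef(p); L=Q[(abs(Q[:,0])<.105)&(abs(Q[:,0])>.07)&(Q[:,1]>-.08)&(Q[:,1]<.07)&(Q[:,2]>.06)&(Q[:,2]<.11)]
    k=np.polyfit(L[:,1],L[:,2],1); print("lid slope",-k[0].round(4),"z at edge v=-.085",np.polyval(k,-.085).round(4),"hinge",np.polyval(k,.1).round(4),len(L))
E
python3 - <<'E'
from h import *
vz(); lidang(vision.get_image("side"))
E
```

```text
l,v,z [ 0.0011 -0.0868  0.0802] F [ 0.8 -0.1  1.6]
lid slope 0.0001 z at edge v=-.085 0.0802 hinge 0.0802 3666
```

Call:
play_rows:
  increments: "0 0 0.1 0 -1; 0 0 0.1 0 -1; 0 0 0.1 0 -1; 0 0 0 0 -1; 0 0 0 0 -1"

```text
clock: 39.4
position: [0.51, 0.2003, 0.0796]
ee_rot: [2.063, 2.367, 0.0]
force: [-7.4, -4.7, 29.8]
width: 0.006
gripper_force: 15.0
```

Call:
play_rows:
  increments: "0 0 -0.3 0 -1; 0 0 -2 0 -1; 0 0 -4 0 -1; 0 0 -4 0 -1; 0 0 -4 0 -1"

```text
clock: 39.82
position: [0.5091, 0.2002, 0.2217]
ee_rot: [-2.062, -2.368, 0.002]
force: [1.2, 0.1, -0.2]
width: 0.005
gripper_force: 0.0
```

Call:
play_rows:
  increments: "0 0 -4 0 -1; -4 0 0 0 -1; -4 0 0 0 -1; -4 0 0 0 -1; -4 0 0 0 -1"

```text
clock: 40.23
position: [0.5316, 0.0402, 0.2606]
ee_rot: [2.063, 2.369, 0.0]
force: [0.8, -0.7, 0.1]
width: 0.009
gripper_force: 0.0
```

Call:
play_rows:
  increments: "0 0 0 0 -1; 0 0 0 0 -1; 0 0 0 0 -1; 0 0 0 0 -1; 0 0 0 0 -1"

```text
clock: 40.65
position: [0.5315, 0.0433, 0.2605]
ee_rot: [-2.061, -2.371, -0.001]
force: [-0.1, -0.4, -0.0]
width: 0.008
gripper_force: 0.0
```

```bash
python3 - <<'E'
from h import *
st(); b=vision.get_image("side"); a=vision.get_image("top"); lidang(b); lidang(a)
save(b,"end.png",None,1.25)
E
```

```text
{'clock': 40.65, 'position': [0.531, 0.043, 0.261], 'ee_rot': [-2.061, -2.371, -0.001], 'joints': [0.269, 0.32, -0.583, 1.71, 0.189, 1.168, -0.226], 'force': [-0.13, -0.432, -0.011], 'width': 0.008, 'gripper_force': 0.0}
[[-0.139, 0.99, -0.0], [0.99, 0.139, 0.001], [0.001, -0.0, -1.0]]
lid slope 0.0001 z at edge v=-.085 0.0801 hinge 0.0801 3667
lid slope -0.0028 z at edge v=-.085 0.0813 hinge 0.0818 2661
```

View pics/end.png

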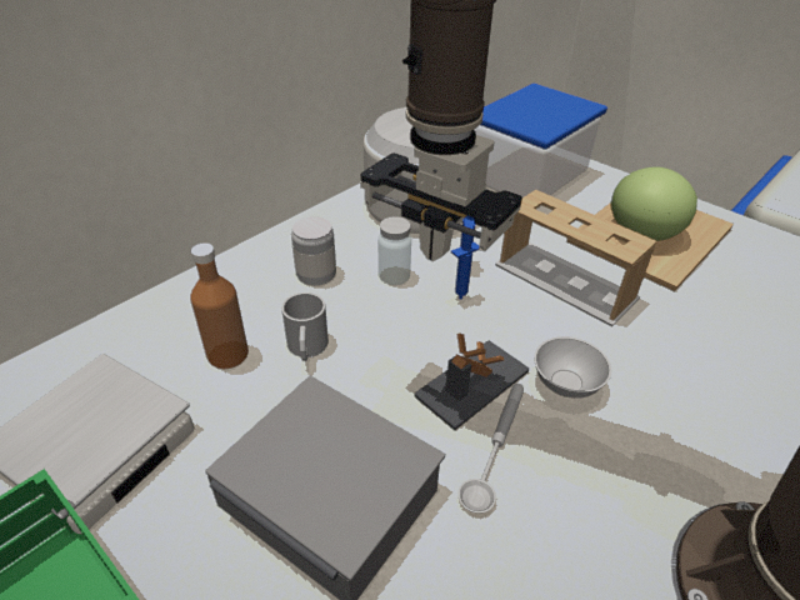

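```bash
python3 - <<'E'
from h import *
a=vision.get_image("top"); save(a,"topend.png",None,1.25)
for d in cut_out("inj2_mid",a): print(round(d["confidence"],2),np.round(d["point"]),d["mask"].sum())
E
```

```text
(no output)
```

View pics/topend.png

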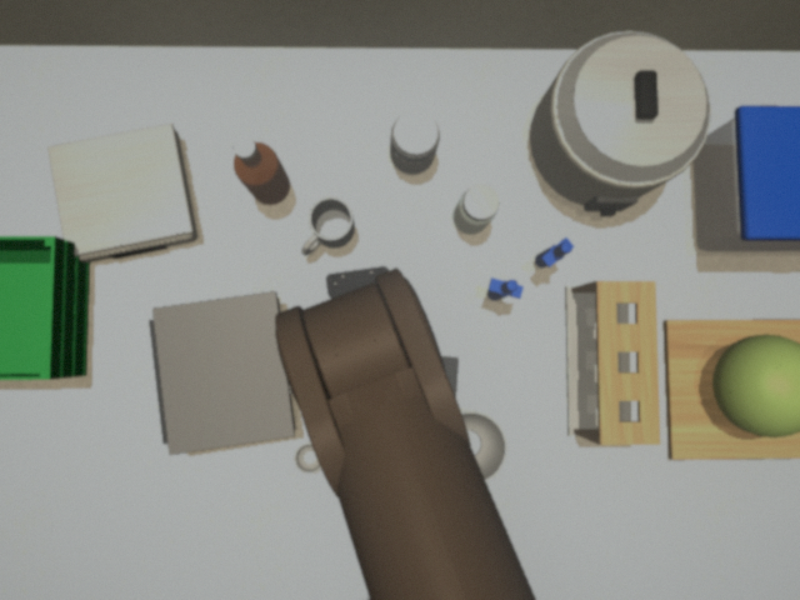

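The rack is empty, the lid lies flat at about (225,370), the jar and mug are upright, and no injector is left out.

```bash
python3 -c "
from cell import job
print(job.sign_off())"
```

```text
the job is handed in; nothing more can be done
None
```

Both injectors present are in the case with their nozzles towards the latch, the lid measures flat shut, the jar and mug are still standing, and I have handed the job in.

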